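# Step a vial carrier under the reader's pointer

### The arm

A 6-joint arm with a two-finger parallel gripper is mounted at the origin on a cart in front of the work surface, level with it; the furniture and walls round the work are solid. World frame = base frame: x ahead of the robot, y to its left, z up, the work surface at z = 0. Lengths are in mm, angles in rad, forces in N, time in s.
With the tool pointing down it reaches from about 350 to 775 mm from the base axis. Payload 7.3 kg.
Tool frame: the origin (TCP) lies midway between the tips of the shut fingers; the grasp point (between the pads) lies 19 mm behind it; z points along the fingers, y is the line along which they close (so a half turn about z gives the same grasp; the last joint's range is limited). The gripper opens to 92 mm and grips with 3 to 60 N. Pads are 19 mm wide; open, the fingers measure 130 mm over their backs; the gripper's body (75 mm by 190 mm) begins 47 mm behind the grasp point.
Start: joints at [-1.26, 0.342, 1.524, -0, 1.275, -0.146], TCP at [231.59, -471.18, 226.741] pointing down, gripper open.
Joint ranges: [-2.53, 2.53], [-0.77, 2.02], [0.04, 2.7], [-1, 4.14], [0.28, 2.66], [-3.11, 3.11]. Speed limits (rad/s): [2.57, 2.57, 3.14, 3.14, 3.14, 3.14].

### API

Orientations are given as [roll, pitch, yaw] about the fixed x, y, z axes, in that order (R = Rz(yaw) Ry(pitch) Rx(roll)).
In Python, from plant import bot gives the robot as it stands.
- The arm moves only by the tool jog_arm, never from a script. Its arguments are lists of equal length, an entry for each row: "dp": the shift along the tool's x, y, z in m, a list of three; "twist": the turn about the tool's z in degrees. A call has 1 to 10 rows; each row shifts and turns the commanded pose from where the row before left it, along the tool's axes as they then stand; what a row does not reach is not made up. A row lasts 1/8 s, in which the tool goes at most 62.5 mm and 10.7 degrees, less where a joint would pass 70% of its speed; a pose out of reach is approached as far as the arm can. A call is refused whole if a number of a shift passes 0.0625 or a number of a turn 10.7, either way. A call with a gripper value outside its range is refused whole. "jaw" is the finger opening in m, from 0 to 0.0918, set as the call begins (left out, the last holds). The fingers move at their own pace and stop on an object; the grip force is fixed at half the most. Time passes only in rows, so rows that do not move let the fingers close. It gives the time, the measured TCP pose, the force, the opening and the grip force at its end, in the units of the state.
- bot.get_obs(): the state, without advancing time (a new reading comes with each control period).
- bot.capture(name): name is "scene" or "top" or "wrist"; returns the picture (400x640x3 uint8, blue, green, red); there is no depth.
- bot.camera_params(name): a dict with "fx", "fy", "cx", "cy" (pixels), "R" (3x3) and "t" (3): a world point X has camera coordinates R X + t. Camera axes: x right, y down, z forward; pixel columns grow to the right and rows downward; lengths in mm; the calibration is good to about 2 mm. A picture is of the moment at which its call begins: read the wrist's pose just before it. camera_params takes no time and is no camera call; for the wrist camera it gives the pose at the moment of the call.
- bot.close_job(): hands the job in; it is judged then, once.
Trained networks look in the newest picture that a camera, given by its name, has taken for a name from the list of things; names that differ only in an ending like _2 or _b are one class to them, and where a whole thing is asked for, a point or a joint stands for the part that bears it (a point fixed in the world has none). Each returns a list of dicts, best first, with "confidence" (0 to 1); they miss things now and then, are a little off and sometimes report something else, mostly with a low value. They report only what shows in the picture. A call takes as long as a camera call.
- bot.find_in(camera, label): "bbox" ([centre column, centre row, width, height] in pixels, round what is visible of it).
- bot.masks_of(camera, label): "pixels" (400x640 bool, what is visible of it) and "bbox" ([centre column, centre row, width, height] in pixels, round what is visible of it).
The state is a dict: "time": time; "joint_positions": joint angles; "dq": joint speeds; "tau": joint torques, N m; "tool_pos": TCP position; "tcp_rot": TCP orientation; "contact_force": force on the tool from outside, world axes, zero at the start; "moment": the same for the moment, N m; "grip_width": finger opening in mm; "finger_force": force on a finger pad.
Only numpy, scipy, OpenCV 4.12 (cv2) and the standard library are available. Lean on these libraries where they do the work, as an engineer would, in place of code of your own. Each camera call takes 0.05 s, during which the arm holds its last target. There are 200 camera calls.

### The job

Take two readings: slide the carrier by its blue handle (it is under the clear splash guard, so come in slanted from the front) until the red-capped vial is centred under the fixed pointer, let go and press the green key fully down, then do the same for the blue-capped vial. Never press the key with anything else under the pointer. Finally park the carrier fully home against both its stops, towards the robot and towards the key, with every vial still standing in its well, and leave the things around undisturbed.

Things in the scene. Friction and masses are not known exactly. Their poses are not given: they have to be found in the camera images.
- reader: White bench reader, fixed. Origin: centre of the underside of its 190 x 250 x 14 mm base plate; x points to its back, y to its left, z up. A 90 x 150 mm wing on its right carries the green key. Two columns at the back (x +80, y +-105 mm) carry two side arms (14 mm square, y +-105 mm, z 236 to 250 mm, x -133 to +80 mm) and a middle arm with the black pointer barrel, 30 mm thick.
- guard_edge (a point): Middle of the lower front edge (blue strip) of the clear splash guard, 228 mm above the worktop. The guard runs 88 mm back from it and 112 mm to each side, flat, 10 mm thick. It hangs above the carrier's handle in all its positions: a hand coming straight down cannot reach the handle, one slanted 35 to 48 degrees (from the robot's side, low end away from the robot) can. Axes as the reader.
- pointer_tip (a point): Lower point of the fixed black pointer, 78 mm above the worktop, 9 mm in front of the reader's origin. Axes as the reader. The vial caps pass 8 mm under it.
- handle_grip (a point): Grip point inside the carrier's blue handle, an upright fin 14 mm thick across (y), 26 mm deep (x), free from 38 to 86 mm above the worktop; this point is on its middle line, 68 mm above the worktop. The fin stands 95 mm in front of the carrier's middle and moves rigidly with the carrier. Axes as the reader.
- slide_x (a joint): Carrier position away from the robot (along the reader's x), 0 = parked at the front stop, up to 0.050 m. Stays where it is left: about 3 N of friction.
- slide_y (a joint): Carrier position to the left (along the reader's y, away from the key), 0 = parked at the right stop, up to 0.075 m. Stays where it is left: about 3 N of friction.
- red_vial: Glass vial with a red cap, 17 mm thick, 25 mm high, loose in one of the six wells of the white carrier block (wells 24 mm apart, two rows of three; 12 mm deep). Origin: centre of its underside, 45 mm above the worktop; top of its cap 70 mm. It rides with the carrier.
- blue_vial: The same with a blue cap.
- yellow_vial: The same with a yellow cap; not to be read.
- white_vial: The same with a white cap; not to be read.
- read_key_top (a point): Centre of the top of the green push key, 28 mm across, on the reader's right wing; open above. Spring: about 4 N when fully down.
- read_key (a joint): Travel of the green key, 0 = up, 0.006 m = fully down; a reading counts from 0.0045 m. It springs back.
- tape_roll: Roll of paper tape, 59 mm across, 19 mm high, loose bystander. Origin: centre of the underside.
- sticky_pad: Pad of yellow notes, 51 mm square, 13 mm high, loose bystander. Origin: centre of the underside.
- dropper_oil: Small brown dropper bottle, 23 mm thick, 58 mm high, loose bystander. Origin: centre of the underside.
- dropper_clear: Small clear dropper bottle, 26 mm thick, 70 mm high, loose bystander. Origin: centre of the underside.

How it is judged:
By the outcome, as a careful person would: the job done as asked, in the order asked, and still so for the second after the job is handed in, with the robot touching nothing.
It also fails if it takes over 72 s, if anything falls off the work surface, if the arm or the gripper's body presses on something with over 40 N, if the wrist force passes 120 N, or if a joint passes its speed limit or range.

## Working session

There is one attempt and no reset: what is moved stays moved. The work goes in short steps, Python scripts to look and compute and a tool call to move; the robot and the scene stay as the last step left them, time stands still between calls to the robot, and variables do not carry over. Pictures are saved under pics/ and viewed, at most 10 in all, crops included, and the job is handed in when it is done.

Besides the shell and the picture viewer there is one more tool, called after ">>>" as name(argument=value, ...) on one line, values as JSON. jog_arm: Moves the arm, as the interface text tells. Its arguments: {"type":"object","properties":{"dp":{"type":"array"},"twist":{"type":"array"},"jaw":{"type":"number"}},"required":["dp","twist"]}

```bash
ls; mkdir -p pics; cat > h.py <<'E'
import numpy as np, cv2
from plant import bot
def ray(cam,u,v,P=None):
    p=P or bot.camera_params(cam); R=np.array(p["R"]);t=np.array(p["t"])
    d=R.T@np.array([(u-p["cx"])/p["fx"],(v-p["cy"])/p["fy"],1]); return -R.T@t,d
def atz(cam,u,v,z,P=None):
    c,d=ray(cam,u,v,P); return c+d*(z-c[2])/d[2]
def proj(cam,X):
    p=bot.camera_params(cam); q=np.array(p["R"])@np.array(X)+np.array(p["t"]); return p["fx"]*q[0]/q[2]+p["cx"],p["fy"]*q[1]/q[2]+p["cy"]
E
python3 - <<'E'
from h import *
for c in ["scene","top"]:
    im=bot.capture(c); cv2.imwrite(f"pics/{c}0.png",im)
    p=bot.camera_params(c); print(c,-np.array(p["R"]).T@np.array(p["t"]),p["fx"])
    for l,z in [("reader",0),("guard_edge",228),("pointer_tip",78),("handle_grip",86),("red_vial",70),("blue_vial",70),("yellow_vial",70),("white_vial",70),("read_key_top",20),("tape_roll",10),("sticky_pad",13),("dropper_oil",58),("dropper_clear",70)]:
        for r in bot.find_in(c,l)[:2]: print(l,np.round(r["bbox"]),round(r["confidence"],2),np.round(atz(c,*r["bbox"][:2],z)))
o=bot.get_obs();print(o["time"],o["tool_pos"],o["tcp_rot"])
E
```

```text
pics
scene [-412.47274426 -506.16407237  962.52748311] 400.1378070916637
reader [328. 194.  90. 112.] 0.88 [753. 138.   0.]
guard_edge [329. 196.  89. 108.] 0.8 [471. -21. 228.]
pointer_tip [330. 195.  86. 110.] 0.87 [656.  77.  78.]
handle_grip [324. 211.  36.  26.] 0.64 [551.  43.  86.]
white_vial [318. 209.  48.  30.] 0.2 [572.  77.  70.]
sticky_pad [416. 299.  12.  20.] 0.59 [ 409. -362.   13.]
dropper_oil [318. 210.  47.  29.] 0.59 [580.  83.  58.]
dropper_oil [237. 213.   4.   8.] 0.52 [410. 324.  58.]
dropper_clear [330. 196.  92. 114.] 0.7 [664.  83.  70.]
dropper_clear [219. 232.  10.  14.] 0.68 [290. 298.  70.]
top [-248.15118082 -175.7498563  1122.97473405] 438.4258137960853
reader [266. 149.  67.  97.] 0.84 [791. 230.   0.]
guard_edge [267. 147.  69.  96.] 0.8 [588. 147. 228.]
guard_edge [190. 253.  10.  15.] 0.26 [215. 234. 228.]
pointer_tip [266. 150.  66.  96.] 0.58 [715. 202.  78.]
blue_vial [270. 183.  21.  27.] 0.5 [586. 153.  70.]
read_key_top [426. 240.  23.  17.] 0.16 [ 503. -343.   20.]
tape_roll [427. 238.  25.  18.] 0.56 [ 516. -347.   10.]
sticky_pad [435. 263.  30.  22.] 0.66 [ 433. -373.   13.]
dropper_oil [199. 222.   9.   9.] 0.43 [411. 324.  58.]
dropper_clear [189. 251.   8.  17.] 0.41 [304. 310.  70.]
1.4 [ 231.57902743 -471.19955965  226.74694634] [3.14149013e+00 1.22393211e-05 4.56745427e-01]
```

View pics/scene0.png

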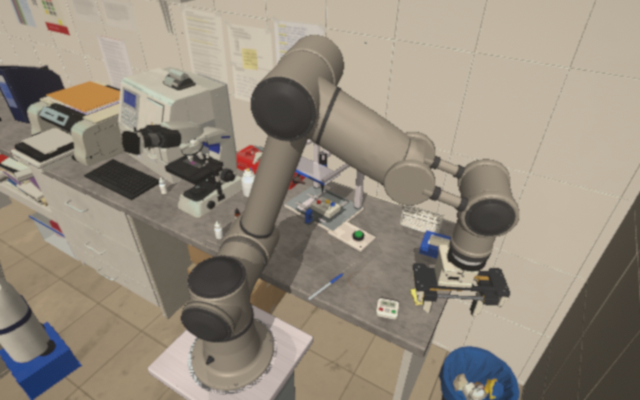

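View pics/top0.png

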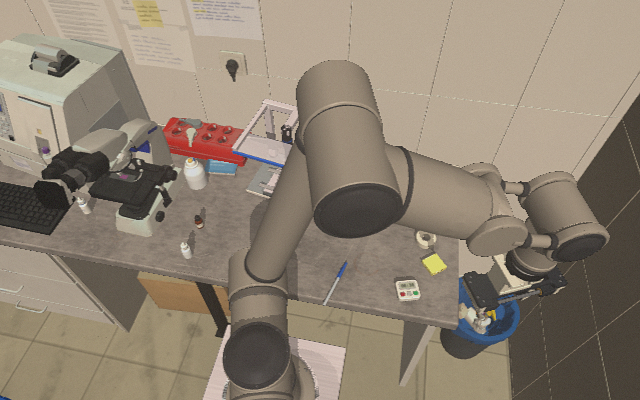

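The scene view shows the reader near (320,205) and its green key at (357,236). The arm hides most of the reader. The top view shows the guard's blue edge at (234–285, 150–165). I'll move clear of it and check the form twist takes.

>>> jog_arm(dp=[[0,0,-0.03],[0,0,-0.03]], twist=[[0,3,0],[0,3,0]])

```text
$.twist[0]: bad value
```

```bash
python3 - <<'E'
from h import *
print(atz("scene",357,236,25),atz("top",234,150,228),atz("top",285,165,228))
o=bot.get_obs();print(o["time"],o["tool_pos"],o["tcp_rot"],o["joint_positions"])
p=bot.camera_params("wrist");print(p, -np.array(p["R"]).T@np.array(p["t"]))
E
```

```text
[558.17593556 -89.23347369  25.        ] [559.62023316 237.55333264 228.        ] [531.58794215  81.04972391 228.        ]
1.4 [ 231.57902743 -471.19955965  226.74694634] [3.14149013e+00 1.22393211e-05 4.56745427e-01] [-1.26003375e+00  3.42011139e-01  1.52406504e+00  2.93103457e-06
  1.27541327e+00 -1.45983700e-01]
{'fx': 278.6260838860605, 'fy': 278.6260838860605, 'cx': 313.52040097523627, 'cy': 198.09267137831185, 'R': array([[ 4.40842813e-01, -8.97584310e-01,  1.45200812e-04],
       [-8.58918264e-01, -4.21805251e-01,  2.90413061e-01],
       [-2.60608960e-01, -1.28151226e-01, -9.56901371e-01]]), 't': array([-524.9254662 ,  -36.49728463,  390.248665  ])} [ 301.76373343 -436.54876372  384.10499015]
```

>>> jog_arm(dp=[[0,0,-0.0625],[0,0,-0.0625],[0,0,-0.0625],[0.045,-0.0326,0],[0.045,-0.0326,0],[0.045,-0.0326,0],[0.045,-0.0326,0],[0.045,-0.0326,0],[0.045,-0.0326,0],[0.045,-0.0326,0]], twist=[0,0,0,0,0,0,0,0,0,0])

```text
time: 2.65
tool_pos: [414.1, -125.7, 414.4]
tcp_rot: [3.141, -0.0, 0.457]
contact_force: [0.7, -0.6, -0.3]
grip_width: 91.7
finger_force: 0.0
```

>>> jog_arm(dp=[[0.045,-0.0326,0],[0,0,0],[0,0,0],[0,0,0],[0,0,0],[0,0,0]], twist=[0,9,9,9,9,0])

```text
time: 3.4
tool_pos: [439.6, -78.3, 414.3]
tcp_rot: [3.141, -0.0, -0.17]
contact_force: [-0.5, -0.1, -0.6]
grip_width: 91.7
finger_force: 0.0
```

```bash
python3 - <<'E'
from h import *
o=bot.get_obs();print(o["time"],o["tool_pos"],o["tcp_rot"],o["joint_positions"])
P=bot.camera_params("wrist")
im=bot.capture("wrist");cv2.imwrite("pics/w1.png",im)
for l,z in [("reader",0),("handle_grip",86),("red_vial",70),("blue_vial",70),("yellow_vial",70),("white_vial",70),("read_key_top",25)]:
    for r in bot.find_in("wrist",l)[:2]: print(l,np.round(r["bbox"]),round(r["confidence"],2),np.round(atz("wrist",*r["bbox"][:2],z,P)))
im=bot.capture("top");cv2.imwrite("pics/t1.png",im)
E
```

```text
3.4 [439.5933746  -78.28167087 414.25581715] [ 3.14148285e+00 -1.16810706e-04 -1.70078086e-01] [-3.48118180e-01  1.13845911e-01  1.31802749e+00 -8.82259005e-05
  1.70958484e+00  1.39274403e+00]
reader [166.  71. 332. 139.] 0.57 [639. 169.   0.]
handle_grip [211.  69.  68.  63.] 0.85 [612.  58.  86.]
blue_vial [220.  64.   8.  10.] 0.39 [620.  46.  70.]
white_vial [167.  71. 328. 141.] 0.19 [624. 135.  70.]
read_key_top [310.  87.  21.  16.] 0.71 [563. -93.  25.]
read_key_top [112. 194.  21.  14.] 0.43 [431. 341.  25.]
```

View pics/w1.png

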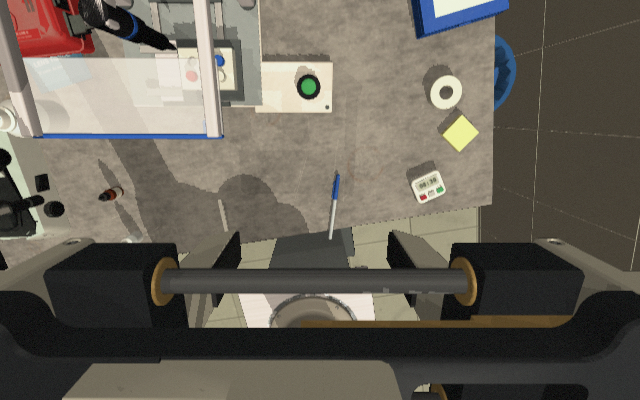

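>>> jog_arm(dp=[[-0.0065,-0.0395,0],[-0.0065,-0.0395,0],[0,0,-0.0625],[0,0,-0.0625],[0,0,-0.0625],[0,0,-0.0625],[0,0,-0.0625],[0,0,-0.0625]], twist=[0,0,0,0,0,0,0,0])

```text
time: 4.85
tool_pos: [424.7, 0.7, 693.4]
tcp_rot: [-3.138, -0.042, -0.171]
contact_force: [-8.7, 1.1, 6.3]
grip_width: 92.0
finger_force: 0.0
```

```bash
python3 - <<'E'
from h import *
o=bot.get_obs();print(o["time"],o["tool_pos"],o["tcp_rot"],o["joint_positions"])
P=bot.camera_params("wrist")
im=bot.capture("wrist");cv2.imwrite("pics/w2.png",im)
for l,z in [("reader",0),("handle_grip",86),("red_vial",70),("blue_vial",70),("yellow_vial",70),("white_vial",70),("read_key_top",25)]:
    for r in bot.find_in("wrist",l)[:2]: print(l,np.round(r["bbox"]),round(r["confidence"],2),np.round(atz("wrist",*r["bbox"][:2],z,P)))
E
```

```text
4.85 [4.24723395e+02 6.57912708e-01 6.93388750e+02] [-3.13834649 -0.04172575 -0.17115571] [-0.18213775  0.40613149  0.0356817   0.00796762  2.65807877  1.56687807]
reader [266.  64. 174. 126.] 0.63 [686.  95.   0.]
handle_grip [274.  97.  39.  58.] 0.79 [585.  80.  86.]
read_key_top [340.  96.  13.  10.] 0.39 [563. -98.  25.]
```

View pics/w2.png

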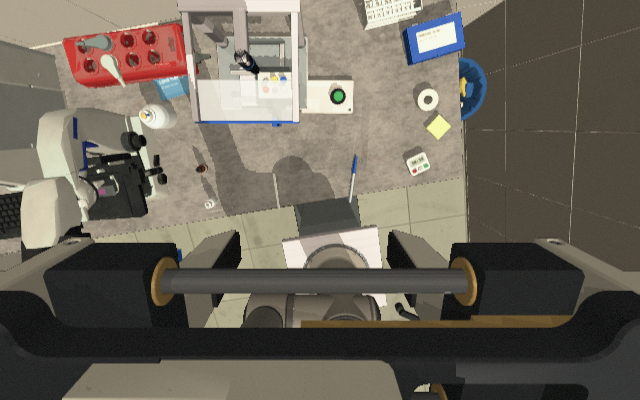

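The wrist view shows the whole reader: guard edge at row 122 from col 192 to 298, key at (338,96), vials at (265–290, 80), and the area behind the reader clear. The tool tilts when the arm reaches its limits, so I'll push outward at height to get the slant.

>>> jog_arm(dp=[[0,0,0.06],[0,0,0.06],[0.05,0,0],[0.05,0,0],[0.05,0,0],[0.05,0,0],[0.05,0,0],[0.05,0,0]], twist=[0,0,0,0,0,0,0,0])

```text
time: 6.25
tool_pos: [510.0, -38.4, 598.3]
tcp_rot: [-3.108, 0.162, -0.168]
contact_force: [-0.3, 0.2, -0.7]
grip_width: 91.8
finger_force: 0.0
```

```bash
python3 - <<'E'
from h import *
o=bot.get_obs();print(o["time"],o["tool_pos"],o["tcp_rot"],o["joint_positions"])
E
```

```text
6.25 [509.9777477  -38.39502047 598.34582247] [-3.10835002  0.16241637 -0.16802815] [-0.23877716  0.61084169  0.03745698  0.04667673  2.65718144  1.54227646]
```

>>> jog_arm(dp=[[0,-0.033,0],[-0.06,0,0],[-0.06,0,0],[-0.06,0,0],[-0.06,0,0]], twist=[0,0,0,0,0])

```text
time: 6.88
tool_pos: [293.0, 31.6, 638.1]
tcp_rot: [-3.108, 0.164, -0.168]
contact_force: [-0.2, 1.2, 1.0]
grip_width: 91.9
finger_force: 0.0
```

```bash
python3 - <<'E'
from h import *
o=bot.get_obs();print(o["time"],o["tool_pos"],o["tcp_rot"],o["joint_positions"])
E
```

```text
6.875 [292.97064864  31.62408891 638.09064441] [-3.10785022  0.16350886 -0.16790092] [-0.1888002   0.0459084   0.77986436  0.04934737  2.47939905  1.58909586]
```

>>> jog_arm(dp=[[-0.06,0,0],[-0.06,0,0],[-0.06,0,0],[-0.06,0,0]], twist=[0,0,0,0])

```text
time: 7.38
tool_pos: [64.8, 74.9, 665.1]
tcp_rot: [-3.111, 0.154, -0.169]
contact_force: [-12.8, 1.5, 1.8]
grip_width: 91.7
finger_force: 0.0
```

```bash
python3 - <<'E'
from h import *
o=bot.get_obs();print(o["time"],o["tool_pos"],o["tcp_rot"],o["joint_positions"])
E
```

```text
7.375 [ 64.84557272  74.89362788 665.05313404] [-3.11101773  0.15382326 -0.16923881] [-0.18308949 -0.33033269  0.96732221  0.06122444  2.65805892  1.61132382]
```

>>> jog_arm(dp=[[-0.0565,0,-0.006],[-0.055,0,-0.013],[-0.053,0,-0.019]], twist=[0,0,0])

```text
time: 7.75
tool_pos: [-15.6, 114.4, 679.4]
tcp_rot: [-3.118, 0.131, -0.171]
contact_force: [0.4, -0.4, -0.4]
grip_width: 91.8
finger_force: 0.0
```

```bash
python3 - <<'E'
from h import *
o=bot.get_obs();print(o["time"],o["tool_pos"],o["tcp_rot"],o["joint_positions"])
E
```

```text
7.75 [-15.61767623 114.42946472 679.4381317 ] [-3.11812978  0.13078544 -0.17082421] [ 0.49831851 -0.34904308  0.91226602  0.21480087  2.65710954  2.42779369]
```

```bash
cat >> h.py <<'E'
from scipy.spatial.transform import Rotation as Ro
def RT(o=None):
    o=o or bot.get_obs(); return Ro.from_euler("xyz",o["tcp_rot"]).as_matrix()
def tool(dw,o=None): return np.round(RT(o).T@np.array(dw,float),1)
def rep():
    o=bot.get_obs(); q=o["joint_positions"]; R=RT(o); zt=R[:,2]
    print("t",o["time"],"p",np.round(o["tool_pos"],1),"q",np.round(q,3),"z_t",np.round(zt,3),"tilt",round(np.degrees(np.arccos(-zt[2])),1),"az",round(float(np.arctan2(zt[1],zt[0])),3),"y_t",np.round(R[:,1],3))
    s=q[1]+q[2];print("rw",round(418.6*np.sin(q[1])+396.2*np.sin(s)),"zw",round(418.6*np.cos(q[1])+396.2*np.cos(s)))
    return o
E
python3 - <<'E'
from h import *
o=rep(); print(tool([178.7,-58.1,10],o))
E
```

```text
t 7.75 p [-15.6 114.4 679.4] q [ 0.498 -0.349  0.912  0.215  2.657  2.428] z_t [-0.124  0.045 -0.991] tilt 7.6 az 2.793 y_t [-0.173 -0.985 -0.023]
rw 68 zw 728
[183.1  26.1 -34.8]
```

>>> jog_arm(dp=[[0.0305,0.0044,-0.0058],[0.0305,0.0044,-0.0058],[0.0305,0.0044,-0.0058],[0.0305,0.0044,-0.0058],[0.0305,0.0044,-0.0058],[0.0305,0.0044,-0.0058],[0,0,0]], twist=[0,0,0,0,0,0,0])

```text
time: 8.62
tool_pos: [167.9, 60.8, 682.4]
tcp_rot: [-3.12, 0.132, -0.172]
contact_force: [0.9, 0.4, -0.8]
grip_width: 91.4
finger_force: 0.0
```

```bash
python3 - <<'E'
from h import *
o=rep(); d=np.array(o["tool_pos"])
for t in [[163,56.3,690]]: print(tool(t-d,o))
E
```

```text
t 8.625 p [167.9  60.8 682.4] q [-0.145 -0.136  0.789  0.051  2.619  1.641] z_t [-0.126  0.044 -0.991] tilt 7.7 az 2.804 y_t [-0.174 -0.985 -0.022]
rw 184 zw 729
[-5.   5.1 -7.1]
```

```bash
python3 - <<'E'
from h import *
o=rep(); print(tool([-1.2,-6.4,56],o))
E
```

```text
t 8.625 p [167.9  60.8 682.4] q [-0.145 -0.136  0.789  0.051  2.619  1.641] z_t [-0.126  0.044 -0.991] tilt 7.7 az 2.804 y_t [-0.174 -0.985 -0.022]
rw 184 zw 729
[ -7.5   5.3 -55.6]
```

>>> jog_arm(dp=[[-0.004,0.0025,-0.028],[-0.004,0.0025,-0.028],[0,0,0]], twist=[0,0,0])

```text
time: 9.0
tool_pos: [168.2, 58.3, 700.0]
tcp_rot: [-3.12, 0.102, -0.17]
contact_force: [-0.5, 0.2, 0.2]
grip_width: 91.8
finger_force: 0.0
```

```bash
python3 - <<'E'
from h import *
o=rep();a=o["joint_positions"][0]; print(tool([-55*np.cos(a),-55*np.sin(a),10],o))
E
```

```text
t 9.0 p [168.2  58.3 700. ] q [-0.156 -0.117  0.702  0.05   2.658  1.629] z_t [-0.097  0.039 -0.995] tilt 6.0 az 2.762 y_t [-0.172 -0.985 -0.022]
rw 170 zw 746
[-55.7   0.7  -4.3]
```

>>> jog_arm(dp=[[-0.006,0,-0.062],[-0.006,0,-0.062],[-0.006,0,-0.062]], twist=[0,0,0])

```text
time: 9.38
tool_pos: [181.6, 65.4, 723.2]
tcp_rot: [-3.117, 0.004, -0.173]
contact_force: [-0.2, -0.4, -0.6]
grip_width: 91.7
finger_force: 0.0
```

```bash
python3 - <<'E'
from h import *
o=rep();a=o["joint_positions"][0]; print(tool([-60*np.cos(a),-60*np.sin(a),10],o))
E
```

```text
t 9.375 p [181.6  65.4 723.2] q [-0.107 -0.087  0.573  0.054  2.657  1.684] z_t [ 0.     0.025 -1.   ] tilt 1.4 az 1.551 y_t [-0.172 -0.985 -0.025]
rw 149 zw 767
[-59.9   3.7  -9.9]
```

```bash
python3 - <<'E'
from h import *
o=rep();a=-.18; B=np.array([-np.cos(a),-np.sin(a),0]);Rr=np.array([np.sin(a),-np.cos(a),0]); print(tool(58*B+3*Rr+[0,0,19],o))
E
```

```text
t 9.375 p [181.6  65.4 723.2] q [-0.107 -0.087  0.573  0.054  2.657  1.684] z_t [ 0.     0.025 -1.   ] tilt 1.4 az 1.551 y_t [-0.172 -0.985 -0.025]
rw 149 zw 767
[-58.1   2.1 -18.8]
```

>>> jog_arm(dp=[[-0.058,0.003,-0.019],[-0.058,0.003,-0.019]], twist=[0,0])

```text
time: 9.62
tool_pos: [75.8, 89.8, 714.1]
tcp_rot: [-3.119, -0.024, -0.178]
contact_force: [-0.9, 2.2, 0.8]
grip_width: 91.8
finger_force: 0.0
```

```bash
python3 - <<'E'
from h import *
o=rep();a=-.18; B=np.array([-np.cos(a),-np.sin(a),0]);Rr=np.array([np.sin(a),-np.cos(a),0]); print(tool(58*B+[0,0,19],o),tool(10*Rr,o))
E
```

```text
t 9.625 p [ 75.8  89.8 714.1] q [ 0.108 -0.265  0.72   0.032  2.657  1.885] z_t [ 0.027  0.018 -0.999] tilt 1.9 az 0.58 y_t [-0.176 -0.984 -0.022]
rw 64 zw 760
[-57.5  -0.6 -20.4] [-0.  10.  -0.2]
```

```bash
python3 - <<'E'
from h import *
o=bot.get_obs(); print(tool(np.array([151,54,722])-o["tool_pos"],o), tool([0,0,60],o))
E
```

```text
[80.6 21.8 -6.5] [  1.4  -1.3 -60. ]
```

>>> jog_arm(dp=[[0.027,0.0073,-0.002],[0.027,0.0073,-0.002],[0.027,0.0073,-0.002],[0,0,-0.06],[0,0,-0.06],[0,0,-0.06]], twist=[0,0,0,0,0,0])

```text
time: 10.38
tool_pos: [164.8, 64.9, 748.3]
tcp_rot: [-3.122, -0.12, -0.176]
contact_force: [0.4, -0.2, -0.2]
grip_width: 92.1
finger_force: 0.0
```

```bash
python3 - <<'E'
from h import *
o=rep()
E
```

```text
t 10.375 p [164.8  64.9 748.3] q [-0.089 -0.115  0.479  0.02   2.657  1.674] z_t [ 0.121 -0.002 -0.993] tilt 6.9 az -0.013 y_t [-0.172 -0.985 -0.019]
rw 93 zw 786
```

>>> jog_arm(dp=[[0,0.005,-0.0625],[0,0.005,-0.0625],[0,0.005,-0.0625],[0,0.005,-0.0625],[0,0.005,-0.0625]], twist=[0,0,0,0,0])

```text
time: 11.0
tool_pos: [139.0, 69.1, 783.1]
tcp_rot: [-3.127, -0.289, -0.18]
contact_force: [0.1, 1.0, -0.1]
grip_width: 91.7
finger_force: 0.0
```

```bash
python3 - <<'E'
from h import *
o=rep()
E
```

```text
t 11.0 p [139.   69.1 783.1] q [ 0.085 -0.128  0.326 -0.131  2.657  1.709] z_t [ 0.283 -0.037 -0.959] tilt 16.6 az -0.131 y_t [-0.175 -0.984 -0.014]
rw 25 zw 804
```

>>> jog_arm(dp=[[0,0.01,-0.0615],[0,0.01,-0.0615],[0,0.01,-0.0615],[0,0.01,-0.0615]], twist=[0,0,0,0])

```text
time: 11.5
tool_pos: [88.3, 53.8, 806.9]
tcp_rot: [-3.12, -0.415, -0.182]
contact_force: [-0.9, -0.6, 0.1]
grip_width: 91.8
finger_force: 0.0
```

```bash
python3 - <<'E'
from h import *
o=rep()
E
```

```text
t 11.5 p [ 88.3  53.8 806.9] q [ 0.823 -0.122  0.228 -0.784  2.657  1.805] z_t [ 0.4   -0.052 -0.915] tilt 23.8 az -0.129 y_t [-0.172 -0.985 -0.02 ]
rw -9 zw 809
```

```bash
cat > fk.py <<'E'
import numpy as np
from scipy.optimize import least_squares
from scipy.spatial.transform import Rotation as Ro
D=[([-1.26,.342,1.524,0,1.275,-.146],[231.59,-471.18,226.74],[3.1415,0,.4567]),
([-.34812,.11385,1.31803,0,1.70958,1.39274],[439.6,-78.28,414.26],[3.14148,0,-.17008]),
([-.18214,.40613,.03568,.00797,2.65808,1.56688],[424.72,.66,693.39],[-3.13835,-.04173,-.17116]),
([-.23878,.61084,.03746,.04668,2.65718,1.54228],[509.98,-38.4,598.35],[-3.10835,.16242,-.16803]),
([-.1888,.04591,.77986,.04935,2.4794,1.5891],[292.97,31.62,638.09],[-3.10785,.16351,-.1679]),
([.49832,-.34904,.91227,.2148,2.65711,2.42779],[-15.62,114.43,679.44],[-3.11813,.13079,-.17082]),
([.085,-.128,.326,-.131,2.657,1.709],[139,69.1,783.1],[-3.127,-.289,-.18]),
([.823,-.122,.228,-.784,2.657,1.805],[88.3,53.8,806.9],[-3.12,-.415,-.182])]
def fk(q,P):
    h,x0,d1,L1,e,L2,d2,w,wy,T,k=P
    Rz=lambda a:Ro.from_euler("z",a); Ry=lambda a:Ro.from_euler("y",a)
    p=np.array([0,0,h]); R=Rz(q[0]); p=p+R.apply([x0,d1,0])
    R=R*Ry(q[1]); p=p+R.apply([0,0,L1]); R=R*Ry(q[2]); p=p+R.apply([e,d2,L2])
    R=R*Rz(q[3])*Ry(q[4]); p=p+R.apply([w,wy,0]); R=R*Rz(q[5]+k); p=p+R.apply([0,0,T])
    return p,R
def res(P):
    r=[]
    for q,p,a in D:
        pp,R=fk(q,P); r+=list(pp-p)+list(200*(R.inv()*Ro.from_euler("xyz",a)).as_rotvec())
    return r
if __name__=="__main__":
    best=min((least_squares(res,[163,0,d1,418,0,396,0,0,0,T,k]) for d1 in(0,76) for T in(220,400) for k in (1.57,-1.57)),key=lambda s:s.cost)
    print(np.round(best.x,3),best.cost); np.save("P.npy",best.x); print(np.round(best.fun,1).reshape(-1,6))
E
python3 fk.py
```

```text
[ 2.22961e+02  6.20000e-02  3.62377e+02  5.06166e+02  4.65980e+01
  3.79575e+02 -2.86060e+02  1.16000e-01  8.50000e-02  3.18042e+02
  1.57100e+00] 0.022328118400194278
[[ 0.  -0.1  0.   0.1  0.   0. ]
 [-0.1  0.  -0.  -0.  -0.  -0. ]
 [ 0.  -0.  -0.  -0.   0.  -0. ]
 [-0.   0.   0.  -0.  -0.  -0. ]
 [-0.   0.  -0.  -0.  -0.  -0. ]
 [ 0.  -0.   0.   0.   0.  -0. ]
 [-0.   0.   0.   0.1 -0.  -0. ]
 [ 0.  -0.  -0.   0.  -0.1  0.1]]
```

```bash
cat > sim.py <<'E'
from fk import *
P=np.load("P.npy")
LO=np.array([-2.53,-.77,.036,-1,.28,-3.11]);HI=np.array([2.53,2.02,2.7,4.14,2.657,3.11])
V=.7*np.array([2.57,2.57,3.14,3.14,3.14,3.14])/8
def err(q,p,R,w):
    pp,Rq=fk(q,P); return np.r_[pp-p,w*(R.inv()*Rq).as_rotvec()]
def row(q,dp,tw=0,w=300,mode="lsq"):
    p,R=fk(q,P); p=p+R.apply(np.array(dp)*1000); R=R*Ro.from_euler("z",tw,degrees=True)
    if mode=="lsq":
        s=least_squares(err,np.clip(q,LO+1e-6,HI-1e-6),bounds=(LO,HI),args=(p,R,w)).x
    else:
        s=np.array(q,float)
        for _ in range(mode):
            e=err(s,p,R,w); J=np.array([(err(s+1e-5*v,p,R,w)-e)/1e-5 for v in np.eye(6)]).T
            lam=20; s=np.clip(s-np.linalg.solve(J.T@J+lam**2*np.eye(6),J.T@e),LO,HI)
    d=s-q; f=min(1,(V/np.maximum(abs(d),1e-9)).min()); return q+f*d
def info(q):
    p,R=fk(q,P); z=R.apply([0,0,1]); return np.round(p,0),np.round(q,2),"tilt",round(np.degrees(np.arccos(-z[2])),1),"az",round(float(np.arctan2(z[1],z[0])),2)
E
cat > t.py <<'E'
from sim import *
A=np.array([-.089,-.115,.479,.02,2.657,1.674]); B=np.array([.085,-.128,.326,-.131,2.657,1.709])
C=np.array([-.18214,.40613,.03568,.00797,2.65808,1.56688])
for mode in ["lsq",1,10,40]:
  for w in (100,200,400,800):
    a=A
    for i in range(5): a=row(a,[0,.005,-.0625],0,w,mode)
    b=B
    for i in range(4): b=row(b,[0,.01,-.0615],0,w,mode)
    c=C
    for d in [[0,0,.06]]*2+[[.05,0,0]]*6: c=row(c,d,0,w,mode)
    print(mode,w,*info(a),"|",*info(b),"|",*info(c))
E
python3 t.py
```

```text
lsq 100 [  7.  46. 943.] [ 0.12 -0.39  0.04 -0.13  2.31  1.67] tilt 67.8 az 0.01 | [ 32.  41. 915.] [ 0.14 -0.33  0.04 -0.19  2.4   1.64] tilt 59.1 az -0.01 | [703. -49. 666.] [-0.22  0.57  0.04  0.09  1.97  1.59] tilt 32.5 az -0.06
lsq 200 [ 99.  51. 851.] [ 0.12 -0.16  0.04 -0.24  2.62  1.61] tilt 37.2 az -0.08 | [ 86.  44. 848.] [ 0.22 -0.17  0.04 -0.34  2.63  1.59] tilt 36.2 az -0.06 | [683. -48. 623.] [-0.21  0.61  0.04  0.07  2.09  1.58] tilt 23.4 az -0.06
lsq 400 [122.  66. 808.] [ 0.53 -0.08  0.18 -0.58  2.66  1.71] tilt 23.2 az -0.17 | [ 95.  47. 823.] [ 0.93 -0.07  0.09 -1.    2.66  1.68] tilt 27.0 az -0.11 | [654. -47. 573.] [-0.2   0.66  0.04  0.03  2.25  1.57] tilt 11.2 az -0.06
lsq 800 [148.  69. 768.] [-0.01 -0.13  0.4  -0.04  2.66  1.7 ] tilt 12.6 az -0.1 | [ 86.  59. 796.] [ 0.63 -0.16  0.3  -0.57  2.66  1.83] tilt 21.3 az -0.13 | [639. -46. 550.] [-0.2   0.69  0.04  0.01  2.33  1.56] tilt 4.9 az -0.07
1 100 [508. -19. 616.] [-0.35  0.61  0.04  0.57  2.66  2.01] tilt 19.4 az 1.93 | [457. -19. 652.] [-0.09  0.51  0.04 -0.36  2.66  1.21] tilt 10.8 az -2.15 | [619. -34.
[... 1892 characters left out ...]
.6 az 2.79
40 200 [353.  96. 772.] [-0.48  0.29  0.21  1.39  2.56  2.56] tilt 38.8 az 1.61 | [300. 105. 792.] [-0.44  0.11  0.2   0.97  2.55  2.26] tilt 27.4 az 1.02 | [632. -26. 160.] [-0.19  1.35  0.04  0.11  2.66  1.68] tilt 52.0 az 2.89
40 400 [448. 110. 700.] [-0.31  0.51  0.12  1.26  2.56  2.55] tilt 39.2 az 1.85 | [322.  91. 769.] [-0.24  0.21  0.05  0.63  2.66  2.13] tilt 17.8 az 0.89 | [627. -29. 124.] [-0.18  1.41  0.04  0.06  2.66  1.63] tilt 55.0 az 2.93
40 800 [469. 105. 682.] [-0.3   0.54  0.1   1.21  2.56  2.54] tilt 38.3 az 1.86 | [153. 137. 779.] [-0.22 -0.13  0.38  0.66  2.66  1.4 ] tilt 18.4 az 0.91 | [625. -30. 115.] [-0.18  1.42  0.04  0.04  2.66  1.61] tilt 55.9 az 2.94
```

```bash
cat > t2.py <<'E'
from sim import *
from h import bot
q0=np.array(bot.get_obs()["joint_positions"])
p,R=fk(q0,P)
def go(q,target,n):
    out=[]
    for i in range(n):
        p,R=fk(q,P); d=R.inv().apply((np.array(target)-p)/(n-i))
        out.append(np.round(d/1000,4)); q=row(q,out[-1],0,550)
    return q,out
for tgt in ([330,20,760],[380,10,700]):
    q,o=go(q0,tgt,7); print(o[0],o[-1]); print(*info(q))
    for el in (0.3,.8,1.2):
        a=-.18; s=q
        for i in range(8):
            p,R=fk(s,P); d=R.inv().apply(62*np.array([np.cos(a)*np.cos(el),np.sin(a)*np.cos(el),np.sin(el)]))
            s=row(s,d/1000,0,550)
        print(el,*info(s),d)
E
python3 t2.py
```

```text
[ 0.0292 -0.001   0.0202] [0.0503 0.0001 0.0334]
[330.  20. 760.] [-0.16 -0.01  0.45 -0.01  2.3   1.57] tilt 23.1 az -0.19
0.3 [672. -59. 700.] [-0.22  0.52  0.04  0.04  1.99  1.55] tilt 34.6 az -0.15 [59.79532745  0.69310369 16.37187902]
0.8 [544. -42. 792.] [-0.26  0.33  0.04  0.09  2.11  1.55] tilt 38.5 az -0.14 [ 61.10378214   0.14142618 -10.50275237]
1.2 [410. -20. 840.] [-0.34  0.16  0.04  0.17  2.27  1.55] tilt 39.2 az -0.13 [ 52.58900277  -0.54830468 -32.83437451]
[ 0.0324 -0.0007  0.031 ] [ 0.0535 -0.0007  0.0505]
[380.  10. 700.] [-0.15 -0.06  0.74 -0.03  2.05  1.56] tilt 23.4 az -0.23
0.3 [714. -68. 668.] [-0.21  0.58  0.04  0.01  1.93  1.53] tilt 34.3 az -0.18 [59.89045624  1.23433735 15.9877973 ]
0.8 [578. -48. 770.] [-0.23  0.38  0.04  0.04  2.08  1.53] tilt 37.4 az -0.17 [ 60.8571099    1.31848824 -11.77598249]
1.2 [448. -26. 823.] [-0.27  0.21  0.04  0.08  2.24  1.52] tilt 37.7 az -0.17 [ 51.6527559    1.07060041 -34.27603568]
```

```bash
python3 -c "
from h import *
print(tool([291.7,-43.8,-106.9])/7)"
```

```text
[32.38571429 -0.7        30.97142857]
```

>>> jog_arm(dp=[[0.0325,-0.001,0.031],[0.0325,-0.001,0.031],[0.0325,-0.001,0.031],[0.0325,-0.001,0.031],[0.0325,-0.001,0.031],[0.0325,-0.001,0.031],[0.0325,-0.001,0.031]], twist=[0,0,0,0,0,0,0])

```text
time: 12.38
tool_pos: [281.0, 27.7, 734.3]
tcp_rot: [3.121, -0.406, -0.162]
contact_force: [-0.7, -0.5, 0.4]
grip_width: 91.8
finger_force: 0.0
```

```bash
python3 - <<'E'
from h import *
o=rep(); a=-.18
for el in (.8,1.0): print(tool(62*np.array([np.cos(a)*np.cos(el),np.sin(a)*np.cos(el),np.sin(el)]),o))
E
```

```text
t 12.375 p [281.   27.7 734.3] q [-0.142 -0.164  0.693 -0.036  2.207  1.568] z_t [ 0.386 -0.084 -0.919] tilt 23.3 az -0.215 y_t [-0.17  -0.985  0.019]
rw 131 zw 755
[ 57.2   1.3 -23.8]
[ 51.4   1.3 -34.7]
```

>>> jog_arm(dp=[[0.055,0.001,-0.028],[0.055,0.001,-0.028],[0.055,0.001,-0.028],[0.055,0.001,-0.028],[0.055,0.001,-0.026],[0.055,0.001,-0.024],[0.056,0.001,-0.022]], twist=[0,0,0,0,0,0,0])

```text
time: 13.25
tool_pos: [318.8, -39.4, 775.0]
tcp_rot: [-3.093, -0.276, -0.159]
contact_force: [0.4, -0.1, -0.2]
grip_width: 91.7
finger_force: 0.0
```

```bash
python3 - <<'E'
from h import *
o=rep(); a=-.18
for el in (.8,1.0): print(tool(62*np.array([np.cos(a)*np.cos(el),np.sin(a)*np.cos(el),np.sin(el)]),o))
E
```

```text
t 13.25 p [318.8 -39.4 775. ] q [-0.507  0.184  0.037  0.302  2.657  1.502] z_t [ 0.277  0.005 -0.961] tilt 16.1 az 0.016 y_t [-0.145 -0.988 -0.047]
rw 164 zw 798
[ 53.7  -0.6 -31. ]
[ 46.5  -1.3 -41. ]
```

```bash
cat > t3.py <<'E'
from sim import *
import itertools
def jac(q,w):
    h,x0,d1,L1,e,L2,d2,wx,wy,T,k=P
    p,R=fk(q,P); J=[]
    for v in np.eye(6):
        p2,R2=fk(q+1e-5*v,P); J.append(np.r_[(p2-p)/1e-5,w*(R.inv()*R2).as_rotvec()/1e-5])
    return np.array(J).T,p,R
def row2(q,dp,w,lam,n,best,smax):
    p,R=fk(q,P); p=p+R.apply(np.array(dp)*1000); s=np.array(q,float); b=(1e9,s)
    for _ in range(n):
        J,pp,Rq=jac(s,w); e=np.r_[pp-p,w*(R.inv()*Rq).as_rotvec()]
        # express rot err in current frame ~ fine
        c=e@e
        if c<b[0]: b=(c,s)
        if c<1e-3: break
        st=-J.T@np.linalg.solve(J@J.T+lam**2*np.eye(6),e)
        st*=min(1,smax/abs(st).max())
        s=np.clip(s+st,LO,HI)
    if best: s=b[1]
    d=s-q; f=min(1,(V/np.maximum(abs(d),1e-9)).min()); return q+f*d
T=[([-.089,-.115,.479,.02,2.657,1.674],[[0,.005,-.0625]]*5,[.085,-.128,.326,-.131,2.657,1.709]),
([.085,-.128,.326,-.131,2.657,1.709],[[0,.01,-.0615]]*4,[.823,-.122,.228,-.784,2.657,1.805]),
([-.182,.406,.0357,.008,2.657,1.567],[[0,0,.06]]*2+[[.05,0,0]]*6,[-.239,.611,.0375,.047,2.657,1.542]),
([-.142,-.164,.693,-.036,2.207,1.568],[[.055,.001,-.028]]*4+[[.055,.001,-.025]]*3,[-.507,.184,.037,.302,2.657,1.502])]
if __name__=="__main__":
    R=[]
    for w,lam,n,best,sm in itertools.product((150,300,1000),(10,50,150),(8,30),(0,1),(9,.2)):
        c=[]
        for q,rows,f in T:
            s=np.array(q)
            for r in rows: s=row2(s,r,w,lam,n,best,sm)
            c.append(round(float(np.abs(s-f).max()),2))
        R.append((sum(c),c,w,lam,n,best,sm))
    for r in sorted(R)[:10]: print(r)
E
time python3 t3.py
```

```text
(1.38, [0.17, 0.74, 0.11, 0.36], 300, 10, 8, 1, 0.2)
(1.38, [0.17, 0.74, 0.11, 0.36], 300, 10, 30, 1, 0.2)
(1.43, [0.17, 0.74, 0.17, 0.35], 300, 50, 8, 1, 0.2)
(1.43, [0.17, 0.74, 0.17, 0.35], 300, 50, 8, 1, 9)
(1.43, [0.17, 0.74, 0.17, 0.35], 300, 50, 30, 1, 0.2)
(1.43, [0.17, 0.74, 0.17, 0.35], 300, 50, 30, 1, 9)
(1.43, [0.17, 0.74, 0.17, 0.35], 1000, 50, 8, 1, 0.2)
(1.43, [0.17, 0.74, 0.17, 0.35], 1000, 50, 8, 1, 9)
(1.43, [0.17, 0.74, 0.17, 0.35], 1000, 50, 30, 1, 0.2)
(1.43, [0.17, 0.74, 0.17, 0.35], 1000, 50, 30, 1, 9)
real	0m21.418s
user	0m21.906s
sys	0m0.040s
```

```bash
cat > t4.py <<'E'
from t3 import *
def row4(q,dp,w,lam,K,n,act):
    p0,R=fk(q,P); dw=R.apply(np.array(dp)*1000); s=np.array(q,float)
    for k in range(1,K+1):
        q_=s.copy()
        for _ in range(n):
            J,pp,Rq=jac(s,w); e=np.r_[pp-p0-dw*k/K,w*(R.inv()*Rq).as_rotvec()]
            free=np.ones(6,bool)
            for _ in range(3):
                Jf=J[:,free]; st=np.zeros(6); st[free]=-Jf.T@np.linalg.solve(Jf@Jf.T+lam**2*np.eye(6),e)
                bad=((s+st<LO)|(s+st>HI))&free
                if not act or not bad.any(): break
                s[bad]=np.clip(s+st,LO,HI)[bad]; free&=~bad
            s=np.clip(s+st,LO,HI)
        s=q_+np.clip(s-q_,-V/K,V/K)
    return s
if __name__=="__main__":
    R=[]
    for w,lam,K,n,act in itertools.product((150,400,1000),(5,30,100,300),(1,5,15),(1,3),(0,1)):
        c=[]
        for q,rows,f in T:
            s=np.array(q)
            for r in rows: s=row4(s,r,w,lam,K,n,act)
            c.append(round(float(np.abs(s-f).max()),2))
        R.append((sum(c),c,w,lam,K,n,act))
    for r in sorted(R)[:10]: print(r)
E
time timeout 300 python3 t4.py
```

```text
(0.74, [0.29, 0.19, 0.13, 0.13], 400, 5, 15, 1, 1)
(0.98, [0.29, 0.41, 0.16, 0.12], 400, 5, 5, 1, 1)
(1.0, [0.29, 0.19, 0.34, 0.18], 1000, 5, 15, 1, 1)
(1.04, [0.13, 0.28, 0.46, 0.17], 1000, 30, 15, 1, 1)
(1.08, [0.35, 0.2, 0.35, 0.18], 1000, 5, 5, 1, 1)
(1.16, [0.29, 0.23, 0.49, 0.15], 1000, 30, 5, 1, 1)
(1.2, [0.29, 0.19, 0.46, 0.26], 1000, 5, 15, 3, 1)
(1.22, [0.13, 0.34, 0.44, 0.31], 1000, 100, 15, 3, 1)
(1.22, [0.31, 0.19, 0.46, 0.26], 1000, 5, 5, 3, 1)
(1.26, [0.13, 0.39, 0.43, 0.31], 1000, 100, 5, 3, 1)
real	0m37.387s
user	0m37.845s
sys	0m0.061s
```

```bash
cat > t5.py <<'E'
from t4 import *
R=[]
for w,lam,K,n in itertools.product((200,300,400,600),(1,3,10,20),(15,31,62),(1,2)):
    if K==62 and n==2: continue
    c=[]
    for q,rows,f in T:
        s=np.array(q)
        for r in rows: s=row4(s,r,w,lam,K,n,1)
        c.append(round(float(np.abs(s-f).max()),2))
    R.append((sum(c),c,w,lam,K,n))
for r in sorted(R)[:8]: print(r)
E
time timeout 400 python3 t5.py
```

```text
(0.74, [0.29, 0.19, 0.13, 0.13], 400, 10, 62, 1)
(0.75, [0.29, 0.19, 0.14, 0.13], 400, 10, 31, 1)
(0.81, [0.29, 0.19, 0.17, 0.16], 300, 1, 62, 1)
(0.81, [0.29, 0.2, 0.17, 0.15], 300, 1, 31, 1)
(0.8200000000000001, [0.29, 0.2, 0.17, 0.16], 300, 3, 62, 1)
(0.8200000000000001, [0.37, 0.19, 0.13, 0.13], 400, 3, 15, 1)
(0.8400000000000001, [0.39, 0.19, 0.13, 0.13], 400, 1, 15, 1)
(0.94, [0.29, 0.33, 0.17, 0.15], 300, 3, 31, 1)
real	0m56.371s
user	0m56.835s
sys	0m0.046s
```

```bash
cat > beam.py <<'E'
from t4 import *
from h import bot
from multiprocessing import Pool
import os
a=-.176; A=np.array([np.cos(a),np.sin(a)]);N=np.array([-A[1],A[0]])
dirs=[np.array(d,float)/np.linalg.norm(d) for d in itertools.product((-1,0,1),repeat=3) if any(d)]
def score(q):
    p,R=fk(q,P); z=R.apply([0,0,1]); t=z[:2]
    if p[2]<450 or z[2]>-.5: return -9
    return t@A-.7*abs(t@N)
def ex(args):
    q,path=args; out=[]
    for i,d in enumerate(dirs):
        s=q
        for _ in range(4): s=row4(s,d*.06,400,10,8,1,1)
        out.append((score(s),s,path+[i]))
    return out
if __name__=="__main__":
    q0=np.array(bot.get_obs()["joint_positions"]); print(os.cpu_count(),info(q0))
    B=[(score(q0),q0,[])]
    with Pool() as pool:
        for depth in range(7):
            C=[c for o in pool.map(ex,[(b[1],b[2]) for b in B]) for c in o]
            C.sort(key=lambda c:-c[0]); B=[];
            for c in C:
                if all(np.abs(c[1]-b[1]).max()>.12 for b in B): B.append(c)
                if len(B)>=24: break
            # diversity: random others
            rng=np.random.default_rng(depth); B+= [C[i] for i in rng.choice(len(C),min(8,len(C)),False) if C[i][0]>-1]
            print(depth,round(B[0][0],3),[dirs[i].round(2).tolist() for i in B[0][2]],*info(B[0][1]),flush=True)
E
time timeout 500 python3 beam.py
```

```text
4 (array([319., -39., 775.]), array([-0.51,  0.18,  0.04,  0.3 ,  2.66,  1.5 ]), 'tilt', np.float64(16.1), 'az', 0.02)
0 0.548 [[-0.71, 0.0, 0.71]] [252. -26. 707.] [-0.93 -0.52  1.11  0.37  1.91  0.95] tilt 39.8 az -0.36
1 0.694 [[-0.71, 0.0, -0.71], [-0.71, 0.0, 0.71]] [131.  11. 752.] [-0.21 -0.7   1.12 -0.12  1.78  1.41] tilt 54.4 az -0.36
2 0.845 [[0.0, 0.0, -1.0], [-0.58, -0.58, -0.58], [-0.58, 0.58, 0.58]] [ 74.  62. 776.] [-0.14 -0.77  1.04 -0.01  1.85  1.52] tilt 58.9 az -0.16
3 0.863 [[-0.71, 0.0, 0.71], [0.58, -0.58, -0.58], [1.0, 0.0, 0.0], [0.0, 0.0, -1.0]] [217. 178. 921.] [-1.   -0.32  0.04  0.98  2.27  1.53] tilt 59.8 az -0.17
4 0.863 [[-0.71, 0.0, 0.71], [0.58, -0.58, -0.58], [1.0, 0.0, 0.0], [0.0, 0.0, -1.0], [-0.58, -0.58, -0.58]] [ 28. 301. 840.] [-0.78 -0.59  0.11  0.9   2.46  1.69] tilt 59.8 az -0.17
5 0.863 [[-0.71, 0.0, 0.71], [0.58, -0.58, -0.58], [1.0, 0.0, 0.0], [0.0, 0.0, -1.0], [-0.58, -0.58, -0.58], [0.58, 0.58, 0.58]] [217. 177. 921.] [-1.   -0.32  0.05  0.97  2.27  1.52] tilt 59.8 az -0.17
6 0.863 [[-0.71, 0.0, 0.71], [0.58, -0.58, -0.58], [1.0, 0.0, 0.0], [0.0, 0.0, -1.0], [-0.58, -0.58, -0.58], [0.58, 0.58, 0.58], [-0.58, -0.58, -0.58]] [ 28. 301. 840.] [-0.78 -0.6   0.12  0.89  2.45  1.68] tilt 59.8 az -0.17
real	0m39.275s
user	2m16.604s
sys	0m0.152s
```

>>> jog_arm(dp=[[-0.0424,0,0.0424],[-0.0424,0,0.0424],[-0.0424,0,0.0424],[-0.0424,0,0.0424]], twist=[0,0,0,0])

```text
time: 13.75
tool_pos: [237.6, -17.5, 631.7]
tcp_rot: [-3.083, -0.279, -0.16]
contact_force: [-0.2, -0.2, 1.7]
grip_width: 91.9
finger_force: 0.0
```

```bash
python3 - <<'E'
from h import *
o=rep()
from t4 import *
q=np.array([-.507,.184,.037,.302,2.657,1.502])
for sc in (0,1):
  s=q
  for i in range(4): s=row4(s,[-.0424,0,.0424],400,10,15,1,1)
print(info(s))
E
```

```text
t 13.75 p [237.6 -17.5 631.7] q [-0.681 -0.344  1.123  0.224  2.137  1.183] z_t [ 0.28   0.014 -0.96 ] tilt 16.3 az 0.049 y_t [-0.143 -0.988 -0.056]
rw 137 zw 676
(array([253., -22., 706.]), array([-0.94, -0.52,  1.11,  0.39,  1.92,  0.94]), 'tilt', np.float64(39.6), 'az', -0.34)
```

```bash
sed -i 's#s=q_+np.clip(s-q_,-V/K,V/K)#dd=s-q_; s=q_+dd*min(1,(V/K/np.maximum(abs(dd),1e-9)).min())#' t4.py
cat > t5.py <<'E'
from t4 import *
from multiprocessing import Pool
T.append(([-.507,.184,.037,.302,2.657,1.502],[[-.0424,0,.0424]]*4,[-.681,-.344,1.123,.224,2.137,1.183]))
T.append(([.823,-.122,.228,-.784,2.657,1.805],[[.0325,-.001,.031]]*7,[-.142,-.164,.693,-.036,2.207,1.568]))
def f(a):
    c=[]
    for q,rows,g in T:
        s=np.array(q)
        for r in rows: s=row4(s,r,*a)
        c.append(round(float(np.abs(s-g).max()),2))
    return (sum(c),c,a)
if __name__=="__main__":
    with Pool() as p: R=p.map(f,list(itertools.product((150,300,500,1000),(1,10,30,80),(1,4,15),(1,4,15),(0,1))))
    for r in sorted(R)[:10]: print(r)
E
time timeout 500 python3 t5.py
```

```text
(0.52, [0.11, 0.18, 0.05, 0.09, 0.02, 0.07], (1000, 30, 15, 1, 1))
(0.56, [0.09, 0.22, 0.08, 0.13, 0.01, 0.03], (1000, 30, 15, 4, 1))
(0.59, [0.13, 0.15, 0.1, 0.12, 0.01, 0.08], (1000, 1, 15, 4, 1))
(0.6, [0.17, 0.15, 0.1, 0.14, 0.01, 0.03], (1000, 10, 15, 4, 1))
(0.66, [0.19, 0.22, 0.1, 0.1, 0.01, 0.04], (1000, 30, 15, 15, 1))
(0.6900000000000001, [0.26, 0.19, 0.03, 0.11, 0.02, 0.08], (1000, 30, 4, 1, 1))
(0.74, [0.3, 0.17, 0.1, 0.13, 0.01, 0.03], (1000, 10, 15, 15, 1))
(0.75, [0.29, 0.19, 0.1, 0.14, 0.01, 0.02], (1000, 30, 4, 4, 1))
(0.75, [0.31, 0.17, 0.09, 0.15, 0.01, 0.02], (1000, 10, 4, 4, 1))
(0.76, [0.28, 0.18, 0.11, 0.13, 0.02, 0.04], (1000, 10, 15, 1, 1))
real	1m46.851s
user	6m54.700s
sys	0m0.091s
```

```bash
sed -i 's/400,10,8,1,1/1000,30,12,1,1/; s/range(7)/range(8)/' beam.py; time timeout 560 python3 beam.py
```

```text
4 (array([238., -18., 632.]), array([-0.68, -0.34,  1.12,  0.22,  2.14,  1.18]), 'tilt', np.float64(16.3), 'az', 0.05)
0 0.32 [[0.0, 0.0, -1.0]] [200.  -6. 792.] [-0.85 -0.11  0.29  0.49  2.66  1.34] tilt 19.4 az -0.12
1 0.456 [[0.0, 0.0, -1.0], [0.0, -0.71, -0.71]] [167.  45. 828.] [ 0.03 -0.04  0.04 -0.25  2.66  1.48] tilt 28.0 az -0.22
2 0.508 [[0.0, 0.0, -1.0], [-0.71, 0.0, -0.71], [0.0, 0.71, -0.71]] [ 73.   7. 832.] [ 0.58 -0.14  0.07 -0.84  2.66  1.6 ] tilt 30.6 az -0.17
3 0.595 [[0.0, 0.0, -1.0], [0.0, -0.71, -0.71], [-1.0, 0.0, 0.0], [0.71, 0.0, -0.71]] [ 62.  29. 846.] [ 0.13 -0.2   0.04 -0.39  2.66  1.43] tilt 36.6 az -0.17
4 0.693 [[0.0, 0.0, -1.0], [0.0, -0.71, -0.71], [-0.71, 0.71, 0.0], [0.0, -0.71, -0.71], [0.0, -0.71, -0.71]] [ 47. 181. 839.] [-0.64 -0.38  0.04  0.72  2.66  1.84] tilt 44.2 az -0.18
5 0.751 [[0.0, 0.0, -1.0], [0.0, -0.71, -0.71], [-0.71, 0.71, 0.0], [0.0, -0.71, -0.71], [-0.71, 0.0, -0.71], [0.71, 0.0, -0.71]] [-60.  47. 848.] [-0.05 -0.41  0.04 -0.22  2.66  1.42] tilt 49.1 az -0.19
6 0.834 [[0.0, 0.0, -1.0], [0.0, -0.71, -0.71], [-0.71, 0.71, 0.0], [0.0, -0.71, -0.71], [-0.71, 0.0, -0.71], [0.58, -0.58, -0.58], [-0.71, 0.0, -0.71]] [-102.  159.  833.] [-0.33 -0.55  0.04  0.28  2.66  1.66] tilt 56.6 az -0.18
7 0.859 [[0.0, 0.0, -1.0], [0.0, -0.71, -0.71], [-0.71, 0.71, 0.0], [0.0, 0.71, -0.71], [-0.71, 0.0, -0.71], [-0.71, 0.0, -0.71], [-1.0, 0.0, 0.0], [-0.58, 0.58, -0.58]] [-284. -139.  751.] [ 0.3  -0.75  0.04 -1.    2.66  1.03] tilt 59.7 az -0.17
real	1m11.597s
user	4m18.180s
sys	0m0.103s
```

>>> jog_arm(dp=[[0,0,-0.06],[0,0,-0.06],[0,0,-0.06],[0,0,-0.06],[0,-0.0424,-0.0424],[0,-0.0424,-0.0424],[0,-0.0424,-0.0424],[0,-0.0424,-0.0424]], twist=[0,0,0,0,0,0,0,0])

```text
time: 14.75
tool_pos: [197.5, 70.5, 797.9]
tcp_rot: [-3.112, -0.338, -0.161]
contact_force: [2.0, -0.2, 1.0]
grip_width: 91.7
finger_force: 0.0
```

```bash
sed -i 's/return t@A-.7\*abs(t@N)/return .67-abs(t@A-.67)-.7*abs(t@N)/; s/range(8)/range(4)/' beam.py; time timeout 560 python3 beam.py
```

```text
4 (array([198.,  71., 798.]), array([ 0.02, -0.02,  0.16, -0.07,  2.66,  1.68]), 'tilt', np.float64(19.4), 'az', -0.07)
0 0.431 [[-0.71, 0.0, -0.71]] [114.  62. 826.] [ 0.76 -0.04  0.05 -0.84  2.66  1.77] tilt 27.5 az -0.08
1 0.518 [[-0.71, 0.0, -0.71], [0.0, 0.71, -0.71]] [ 43. -27. 836.] [ 0.7  -0.19  0.04 -1.    2.66  1.51] tilt 33.2 az -0.1
2 0.616 [[-0.71, 0.0, -0.71], [0.0, 0.71, -0.71], [-0.58, 0.58, -0.58]] [-42. -81. 832.] [ 0.54 -0.34  0.04 -1.    2.66  1.33] tilt 39.8 az -0.12
3 0.655 [[-0.58, 0.58, 0.58], [0.0, 0.0, -1.0], [-0.71, 0.0, -0.71], [0.0, 0.71, -0.71]] [-65. -87. 829.] [ 0.47 -0.37  0.04 -1.    2.66  1.2 ] tilt 41.2 az -0.17
real	0m32.402s
user	1m53.184s
sys	0m0.101s
```

>>> jog_arm(dp=[[-0.0424,0,-0.0424],[-0.0424,0,-0.0424],[-0.0424,0,-0.0424],[-0.0424,0,-0.0424],[0,0.0424,-0.0424],[0,0.0424,-0.0424],[0,0.0424,-0.0424],[0,0.0424,-0.0424]], twist=[0,0,0,0,0,0,0,0])

```text
time: 15.75
tool_pos: [35.5, -32.9, 806.7]
tcp_rot: [-3.109, -0.474, -0.16]
contact_force: [0.5, -22.0, -0.8]
grip_width: 91.5
finger_force: 0.0
```

```bash
timeout 560 python3 beam.py
```

```text
4 (array([ 36., -33., 807.]), array([ 0.94, -0.27,  0.29, -1.  ,  2.66,  1.67]), 'tilt', np.float64(27.2), 'az', -0.09)
0 0.487 [[0.0, 0.71, -0.71]] [-12. -79. 833.] [ 0.77 -0.32  0.04 -1.    2.66  1.47] tilt 38.7 az 0.09
1 0.597 [[-0.58, -0.58, -0.58], [0.58, -0.58, -0.58]] [ 83. 123. 847.] [-0.45 -0.26  0.04  0.5   2.66  1.78] tilt 39.4 az -0.1
2 0.642 [[-0.71, 0.0, -0.71], [0.58, -0.58, -0.58], [0.0, 0.71, -0.71]] [-57. -77. 832.] [ 0.47 -0.37  0.04 -0.93  2.66  1.27] tilt 41.7 az -0.13
3 0.661 [[0.0, -0.71, -0.71], [0.71, 0.71, 0.0], [0.71, 0.71, 0.0], [-0.58, 0.58, -0.58]] [-74. -91. 827.] [ 0.47 -0.39  0.04 -1.    2.66  1.31] tilt 42.0 az -0.16
```

>>> jog_arm(dp=[[-0.035,-0.035,-0.035],[-0.035,-0.035,-0.035],[-0.035,-0.035,-0.035],[-0.035,-0.035,-0.035]], twist=[0,0,0,0])

```text
time: 16.25
tool_pos: [-44.1, 59.0, 777.1]
tcp_rot: [-3.094, -0.516, -0.165]
contact_force: [-1.9, -1.5, 0.9]
grip_width: 91.6
finger_force: 0.0
```

```bash
timeout 560 python3 beam.py
```

```text
4 (array([-44.,  59., 777.]), array([ 0.03, -0.48,  0.44, -0.11,  2.66,  1.65]), 'tilt', np.float64(29.7), 'az', -0.07)
0 0.608 [[0.58, -0.58, -0.58]] [ 61. 132. 848.] [-0.41 -0.29  0.04  0.48  2.66  1.81] tilt 41.1 az -0.08
1 0.629 [[0.71, 0.0, -0.71], [0.71, 0.0, 0.71]] [143.  17. 834.] [ 1.   -0.25  0.46 -0.94  2.32  1.95] tilt 40.6 az -0.13
2 0.656 [[0.71, 0.0, -0.71], [0.71, 0.0, 0.71], [1.0, 0.0, 0.0]] [199.  43. 871.] [ 0.28 -0.05  0.04 -0.45  2.43  1.67] tilt 41.6 az -0.16
3 0.668 [[0.71, 0.0, -0.71], [0.71, 0.0, 0.71], [1.0, 0.0, 0.0], [-0.58, 0.58, 0.58]] [152.  13. 742.] [ 0.71 -0.49  1.   -0.62  2.03  2.1 ] tilt 42.0 az -0.18
```

>>> jog_arm(dp=[[0.0424,0,-0.0424],[0.0424,0,-0.0424],[0.0424,0,-0.0424],[0.0424,0,-0.0424]], twist=[0,0,0,0])

```text
time: 16.75
tool_pos: [62.4, 20.9, 842.2]
tcp_rot: [-3.073, -0.602, -0.173]
contact_force: [-2.2, -0.2, 22.6]
grip_width: 91.8
finger_force: 0.0
```

```bash
sed -i 's/range(4):$/range(3):/' beam.py; timeout 560 python3 beam.py
```

```text
4 (array([ 62.,  21., 842.]), array([ 0.42, -0.18,  0.04, -0.59,  2.66,  1.53]), 'tilt', np.float64(34.7), 'az', -0.05)
0 0.588 [[0.71, 0.71, 0.0]] [ 68. -29. 849.] [ 0.69 -0.17  0.04 -1.    2.58  1.47] tilt 36.8 az -0.15
1 0.654 [[0.58, 0.58, -0.58], [-0.58, 0.58, -0.58]] [-69. -90. 828.] [ 0.48 -0.38  0.04 -1.    2.66  1.23] tilt 41.7 az -0.15
2 0.669 [[0.71, 0.71, 0.0], [0.71, 0.71, 0.0], [0.58, 0.58, 0.58]] [ 91. -95. 778.] [ 1.06 -0.53  0.8  -1.    2.29  1.99] tilt 42.2 az -0.18
```

>>> jog_arm(dp=[[0.0424,0.0424,0],[0.0424,0.0424,0],[0.0424,0.0424,0],[0.0424,0.0424,0]], twist=[0,0,0,0])

```text
time: 17.25
tool_pos: [80.4, -33.4, 862.1]
tcp_rot: [-3.081, -0.71, -0.187]
contact_force: [-0.4, -0.5, 0.1]
grip_width: 91.8
finger_force: 0.0
```

```bash
timeout 560 python3 beam.py
```

```text
4 (array([ 81., -33., 862.]), array([ 0.75, -0.18,  0.04, -1.  ,  2.52,  1.45]), 'tilt', np.float64(40.8), 'az', -0.09)
0 0.633 [[0.71, 0.0, 0.71]] [155.  22. 832.] [ 0.94 -0.28  0.53 -0.86  2.24  1.91] tilt 42.9 az -0.12
1 0.666 [[-0.58, -0.58, -0.58], [0.58, 0.58, 0.58]] [106. -48. 832.] [ 0.93 -0.34  0.49 -0.98  2.34  1.82] tilt 41.9 az -0.17
2 0.669 [[-0.58, -0.58, -0.58], [0.58, 0.58, 0.58], [0.0, -0.71, 0.71]] [232.  93. 724.] [ 0.79 -0.35  1.05 -0.62  1.9   2.24] tilt 42.1 az -0.18
```

```bash
cat > go.py <<'E'
from t4 import *
from h import bot,rep,tool
def plan(tgt,n,q=None):
    q=np.array(bot.get_obs()["joint_positions"]) if q is None else q
    p,R=fk(q,P); d=np.round(R.inv().apply((np.array(tgt)-p)/n)/1000,4); s=q
    for i in range(n): s=row4(s,d,1000,30,12,1,1)
    print(n,"x",d.tolist(),*info(s)); return s
E
python3 - <<'E'
from go import *
for t,n in [([330,30,650],7),([330,-30,750],6),([330,100,700],7),([250,0,800],5)]: plan(t,n)
E
```

```text
7 x [0.0056, -0.0128, 0.0456] [203.  56. 702.] [ 0.44 -0.5   1.16 -0.37  1.81  1.97] tilt 41.9 az -0.12
6 x [0.0187, -0.0058, 0.0411] [171.  39. 765.] [ 0.7  -0.42  0.91 -0.58  2.02  2.01] tilt 42.6 az -0.12
7 x [0.0088, -0.023, 0.0395] [264.  92. 729.] [ 0.5  -0.34  1.01 -0.41  1.83  2.02] tilt 41.4 az -0.12
5 x [0.0162, -0.011, 0.031] [165.  39. 804.] [ 0.76 -0.33  0.69 -0.66  2.15  1.96] tilt 41.8 az -0.11
```

>>> jog_arm(dp=[[0.0088,-0.0228,0.0394],[0.0088,-0.0228,0.0394],[0.0088,-0.0228,0.0394],[0.0088,-0.0228,0.0394],[0.0088,-0.0228,0.0394],[0.0088,-0.0228,0.0394],[0.0088,-0.0228,0.0394]], twist=[0,0,0,0,0,0,0])

```text
time: 18.12
tool_pos: [254.6, 76.1, 742.4]
tcp_rot: [-3.126, -0.73, -0.168]
contact_force: [1.3, -0.4, 0.3]
grip_width: 91.5
finger_force: 0.0
```

```bash
python3 - <<'E'
from go import *
rep()
for t,n in [([330,60,550],6),([330,60,450],8)]: plan(t,n)
E
```

```text
t 18.125 p [254.6  76.1 742.4] q [ 0.454 -0.348  0.973 -0.403  1.856  1.939] z_t [ 0.66  -0.096 -0.745] tilt 41.9 az -0.145 y_t [-0.157 -0.988 -0.011]
rw 89 zw 715
6 x [-0.0118, 0.0011, 0.0324] [330.  60. 550.] [ 0.12 -0.48  1.62 -0.18  1.29  1.83] tilt 41.8 az -0.15
8 x [-0.0172, 0.0009, 0.0336] [330.  61. 450.] [ 0.12 -0.52  1.9  -0.2   1.06  1.89] tilt 41.8 az -0.15
```

>>> jog_arm(dp=[[-0.0172,0.001,0.0336],[-0.0172,0.001,0.0336],[-0.0172,0.001,0.0336],[-0.0172,0.001,0.0336],[-0.0172,0.001,0.0336],[-0.0172,0.001,0.0336],[-0.0172,0.001,0.0336],[-0.0172,0.001,0.0336],[0,0,0]], twist=[0,0,0,0,0,0,0,0,0], jaw=0.05)

```text
time: 19.25
tool_pos: [327.6, 60.6, 448.1]
tcp_rot: [-3.129, -0.724, -0.161]
contact_force: [0.2, 0.3, 0.2]
grip_width: 50.2
finger_force: 0.0
```

```bash
python3 - <<'E'
from h import *
import pickle
o=rep()
P=bot.camera_params("wrist")
im=bot.capture("wrist");cv2.imwrite("pics/w3.png",cv2.resize(im,(800,500)));cv2.imwrite("pics/w3o.png",im);pickle.dump(P,open("w3.pkl","wb"))
for l,z in [("reader",0),("handle_grip",68),("red_vial",70),("blue_vial",70),("yellow_vial",70),("white_vial",70),("read_key_top",25),("guard_edge",228),("pointer_tip",78)]:
    for r in bot.masks_of("wrist",l)[:2]:
        ys,xs=np.nonzero(r["pixels"]); print(l,np.round(r["bbox"]),round(r["confidence"],2),"cen",round(xs.mean()),round(ys.mean()),np.round(atz("wrist",xs.mean(),ys.mean(),z,P)))
E
```

```text
t 19.25 p [327.6  60.6 448.1] q [ 0.114 -0.523  1.907 -0.194  1.059  1.875] z_t [ 0.656 -0.094 -0.749] tilt 41.5 az -0.143 y_t [-0.153 -0.988 -0.009]
rw 180 zw 436
reader [281. 139. 200. 158.] 0.68 cen 272 142 [743. 114.   0.]
handle_grip [291. 192.  51.  47.] 0.9 cen 291 186 [567.  78.  68.]
handle_grip [468. 196.  29.  25.] 0.16 cen 468 194 [ 489. -302.   68.]
red_vial [280. 169.   7.  11.] 0.44 cen 279 173 [605. 100.  70.]
white_vial [469. 195.  25.  24.] 0.33 cen 468 194 [ 488. -300.   70.]
read_key_top [365. 187.  14.   9.] 0.45 cen 363 185 [566. -91.  25.]
guard_edge [284. 136. 200. 165.] 0.78 cen 272 142 [574.  96. 228.]
pointer_tip [281. 138. 201. 159.] 0.64 cen 271 142 [687. 109.  78.]
```

View pics/w3.png

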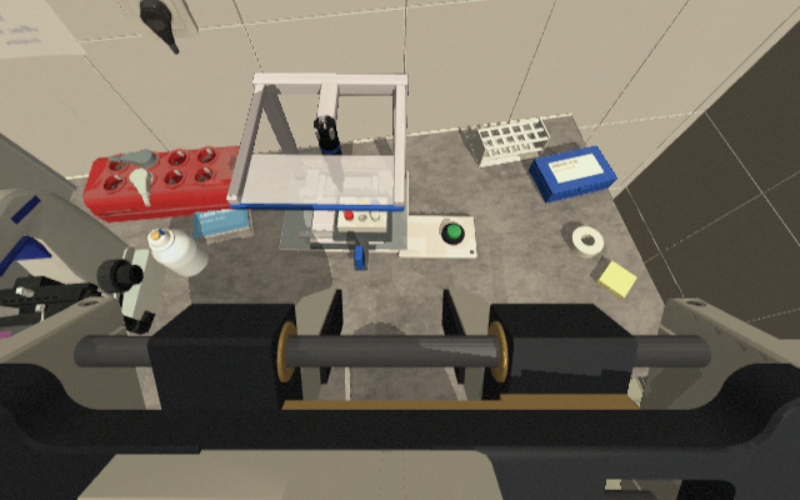

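```bash
python3 -c "
import cv2
im=cv2.imread('pics/w3o.png')[145:220,225:345]; cv2.imwrite('pics/w3c.png',cv2.resize(im,None,fx=6.5,fy=6.5,interpolation=cv2.INTER_CUBIC))"
```

```text
(no output)
```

View pics/w3c.png

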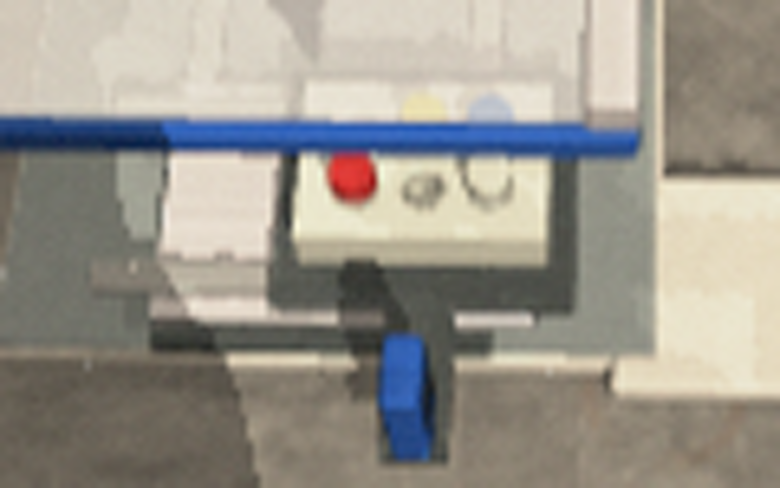

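The close-up shows the fin top at crop (404,371). The red cap is at (352,178) in the front-left well, white is front-right at (490,183), yellow is back-middle at (423,107) and blue is back-right at (490,107). The guard edge ends at crop (638,150).

```bash
python3 - <<'E'
from h import *
import pickle
P=pickle.load(open("w3.pkl","rb"))
c=lambda x,y:(225+x/6.5,145+y/6.5)
g=lambda n,u,v,z:print(n,np.round(atz("wrist",u,v,z,P),1)) or atz("wrist",u,v,z,P)
fin=g("fin",*c(404,371),86)
for n,x,y in [("red",352,178),("yel",423,107),("blu",490,107),("whi",490,183)]: g(n,*c(x,y),70)
g("empty",*c(423,190),57)
r=g("guardR",*c(638,150),228); l=g("guardL",184,163.5,228)
print("len",np.linalg.norm(r-l),"yaw",np.arctan2(-(l-r)[0],(l-r)[1]))
fr=g("pfr",*c(655,352),14); fl=g("pfl",224,198.6,14); print("len",np.linalg.norm(fr-fl),"yaw",np.arctan2(-(fl-fr)[0],(fl-fr)[1]))
g("wingfr",476/1.25,257/1.25,14); g("wingfl",*c(612,392),14); g("key",363,185.6,25)
g("fintip bottom front",*c(415,461),38)
E
```

```text
fin [522.8  89.3  86. ]
red [605.9  99.5  70. ]
yel [630.7  71.6  70. ]
blu [626.9  48.2  70. ]
whi [596.3  52.3  70. ]
empty [604.7  75.9  57. ]
guardR [509.1  18.6 228. ]
guardL [553.8 242.4 228. ]
len 228.21476264461143 yaw -0.19704954147707734
pfr [548.6   0.7  14. ]
pfl [588.2 240.6  14. ]
len 243.06780557609335 yaw -0.1636751779496246
wingfr [ 511.9 -124.    14. ]
wingfl [535.3  18.8  14. ]
key [564.7 -91.8  25. ]
fintip bottom front [510.5  91.5  38. ]
```

>>> jog_arm(dp=[[0,0,0.01],[0,0,0.01],[0,0,0.01],[0,0,0.01],[0,0,0.01],[0,0,0.01],[0,0,0.01],[0,0,0.01],[0,0,0.01],[0,0,0.01]], twist=[-10.6,-10.6,-10.6,-10.6,-10.6,-10.6,-10.6,-10.6,-10.6,-10.6])

```text
time: 21.0
tool_pos: [394.5, 54.0, 376.3]
tcp_rot: [2.43, 0.178, 1.639]
contact_force: [-0.8, 1.5, -0.0]
grip_width: 50.0
finger_force: 0.0
```

>>> jog_arm(dp=[[0,0,0.01],[0,0,0.01],[0,0,0.01],[0,0,0.01],[0,0,0.01],[0,0,0.01],[0,0,0.01]], twist=[-10.6,-10.6,-10.6,-10.6,-10.6,-10.6,-9.4])

```text
time: 21.88
tool_pos: [440.8, 47.8, 324.1]
tcp_rot: [3.116, 0.729, 2.969]
contact_force: [-0.3, -0.1, 1.2]
grip_width: 49.8
finger_force: 0.0
```

```bash
python3 - <<'E'
from go import *
o=rep(); plan([456,99,138],5)
E
```

```text
t 21.875 p [440.8  47.8 324.1] q [-1.000e-03 -2.390e-01  2.101e+00 -1.670e-01  5.610e-01 -1.301e+00] z_t [ 0.661 -0.089 -0.745] tilt 41.8 az -0.134 y_t [0.155 0.988 0.019]
rw 281 zw 293
5 x [0.0238, 0.0099, 0.0288] [456. 101. 202.] [ 0.21  0.04  2.26 -1.    0.28 -0.33] tilt 41.2 az -0.15
```

```bash
cat > ik.py <<'E'
from go import *
def ik(p,R,q0):
    best=None
    for k in range(12):
        x=np.clip(q0 if k==0 else q0+np.random.default_rng(k).normal(0,.5,6),LO+.005,HI-.005)
        s=least_squares(err,x,bounds=(LO,HI),args=(np.array(p,float),R,500))
        if best is None or s.cost<best.cost: best=s
        if best.cost<.1: break
    return best.x,best.cost
E
python3 - <<'E'
from ik import *
q=np.array(bot.get_obs()["joint_positions"]); _,R=fk(q,P)
z=R.apply([0,0,1]); X=np.array([.985,-.174,0]);Y=np.array([.174,.985,0]);O=np.array([662.3,105.7,0])
for fin in [(-135,-40),(-92,-24),(-116,24)]:
  for gz in (60,72):
    g=O+fin[0]*X+fin[1]*Y+[0,0,gz]+19*z
    for s in (0,40,80,120,160): 
        x,c=ik(g-s*z,R,q); print(fin,gz,s,np.round(g-s*z),np.round(x,2),round(c,1))
for h in (30,100): x,c=ik([564,-92,h],R,q); print("key",h,np.round(x,2),round(c,1))
E
```

```text
(-135, -40) 60 0 [535.  88.  46.] [ 0.19  0.4   2.04 -1.    0.28 -0.28] 5149.1
(-135, -40) 60 40 [508.  92.  76.] [ 0.2   0.3   2.12 -1.    0.28 -0.28] 3822.4
(-135, -40) 60 80 [482.  95. 105.] [ 0.21  0.2   2.19 -1.    0.28 -0.27] 2505.9
(-135, -40) 60 120 [456.  99. 135.] [ 0.22  0.11  2.25 -1.    0.28 -0.27] 1334.2
(-135, -40) 60 160 [429. 102. 165.] [ 0.23  0.02  2.31 -1.    0.28 -0.27] 461.3
(-135, -40) 72 0 [535.  88.  58.] [ 0.19  0.38  2.05 -1.    0.28 -0.28] 4454.3
(-135, -40) 72 40 [508.  92.  88.] [ 0.2   0.28  2.12 -1.    0.28 -0.28] 3187.0
(-135, -40) 72 80 [482.  95. 117.] [ 0.21  0.19  2.19 -1.    0.28 -0.28] 1967.6
(-135, -40) 72 120 [456.  99. 147.] [ 0.22  0.1   2.26 -1.    0.28 -0.28] 931.9
(-135, -40) 72 160 [429. 102. 177.] [ 0.23  0.01  2.31 -1.    0.28 -0.28] 232.7
(-92, -24) 60 0 [580.  96.  46.] [ 0.19  0.48  1.94 -1.    0.28 -0.29] 3991.8
(-92, -24) 60 40 [554. 100.  76.] [ 0.2   0.39  2.02 -1.    0.28 -0.28] 3010.3
(-92, -24) 60 80 [527. 103. 105.] [ 0.21  0.29  2.09 -1.    0.28 -0.28] 2011.9
(-92, -24) 60 120 [501. 107. 135.] [ 0.22  0.2   2.16 -1.    0.28
[... 681 characters left out ...]
0.28  0.3   2.1  -1.    0.28 -0.22] 1839.7
(-116, 24) 60 120 [485. 159. 135.] [ 0.32  0.21  2.15 -1.    0.31 -0.2 ] 1107.5
(-116, 24) 60 160 [459. 162. 165.] [ 0.37  0.13  2.19 -1.    0.37 -0.17] 506.5
(-116, 24) 72 0 [565. 148.  58.] [ 0.26  0.46  1.96 -1.    0.28 -0.23] 2994.7
(-116, 24) 72 40 [538. 151.  88.] [ 0.27  0.37  2.03 -1.    0.28 -0.23] 2183.0
(-116, 24) 72 80 [512. 155. 117.] [ 0.28  0.28  2.1  -1.    0.28 -0.22] 1430.2
(-116, 24) 72 120 [485. 159. 147.] [ 0.33  0.2   2.15 -1.    0.33 -0.2 ] 786.0
(-116, 24) 72 160 [459. 162. 177.] [ 0.38  0.12  2.18 -1.    0.38 -0.17] 293.6
key 30 [-0.47  0.45  2.05  1.31  0.28 -3.11] 4643.8
key 100 [-0.47  0.34  2.11  1.31  0.28 -3.11] 1607.5
```

```bash
python3 - <<'E'
from ik import *
q=np.array(bot.get_obs()["joint_positions"]); _,R0=fk(q,P)
X=np.array([.985,-.174,0]);Y=np.array([.174,.985,0]);O=np.array([662.3,105.7,0])
Rup=R0*Ro.from_euler("z",180,degrees=True); z=R0.apply([0,0,1])
for n,R,q6 in(("up",Rup,-1.27),("down",R0,1.87)):
  for fin in [(-135,-40),(-92,-24),(-116,24)]:
    g=O+fin[0]*X+fin[1]*Y+[0,0,62]+19*z
    for s in (0,100): 
        x,c=ik(g-s*z,R,np.array([.15,.4,2.05,3.1,.4,q6])); print(n,fin,s,np.round(g-s*z),np.round(x,2),round(c,1))
  for h in (25,60,150):
    x,c=ik([564,-92,h],R,np.array([-.2,.4,2.05,2.2,.4,q6+.9])); print("key",h,np.round(x,2),round(c,1))
for pt in ([450,-250,250],[480,-250,180],[500,-250,120],[500,-150,150],[450,-50,180],[450,50,180],[470,100,130]):
    x,c=ik(pt,Rup,np.array([-.5,.3,2.1,1.5,.4,0.3])); print(pt,np.round(x,2),round(c,1))
E
```

```text
up (-135, -40) 0 [535.  88.  48.] [ 0.12  0.53  2.28  3.57  0.42 -1.75] 0.0
up (-135, -40) 100 [469.  97. 122.] [ 0.18  0.26  2.36  3.99  0.28 -2.13] 0.0
up (-92, -24) 0 [580.  96.  48.] [ 0.13  0.56  2.16  3.69  0.34 -1.86] 0.0
up (-92, -24) 100 [514. 105. 122.] [ 0.2   0.33  2.27  4.1   0.28 -2.23] 29.9
up (-116, 24) 0 [565. 148.  48.] [ 0.27  0.57  2.14  3.95  0.37 -2.01] 0.0
up (-116, 24) 100 [499. 157. 122.] [ 0.31  0.35  2.27  4.14  0.33 -2.18] 174.7
key 25 [-0.39  0.61  2.25  2.75  0.46 -1.38] 0.0
key 60 [-0.39  0.51  2.23  2.63  0.36 -1.25] 0.0
key 150 [-0.47  0.3   2.2   1.84  0.28 -0.5 ] 420.6
down (-135, -40) 0 [535.  88.  48.] [0.12 0.53 2.28 3.57 0.42 1.4 ] 0.0
down (-135, -40) 100 [469.  97. 122.] [0.18 0.26 2.36 3.99 0.28 1.01] 0.0
down (-92, -24) 0 [580.  96.  48.] [0.13 0.56 2.16 3.69 0.34 1.28] 0.0
down (-92, -24) 100 [514. 105. 122.] [0.2  0.33 2.27 4.1  0.28 0.91] 29.9
down (-116, 24) 0 [565. 148.  48.] [0.27 0.57 2.14 3.95 0.37 1.13] 0.0
down (-116, 24) 100 [499. 157. 122.] [0.31 0.35 2.27 4.14 0.33 0.96] 174.7
key 25 [-0.39  0.61  2.25  2.75  0.46  1.77] 0.0
key 60 [-0.39  0.51  2.23  2.63  0.36  1.89] 0.0
key 150 [-0.47  0.3   2.2   1.84  0.28  2.64] 420.6
[450, -250, 250] [-0.98  0.04  2.09  0.9   0.69  0.13] 0.0
[480, -250, 180] [-0.91  0.21  2.15  1.18  0.53 -0.16] 0.0
[500, -250, 120] [-0.86  0.36  2.18  1.54  0.46 -0.53] 0.0
[500, -150, 150] [-0.64  0.22  2.27  1.6   0.33 -0.4 ] 0.0
[450, -50, 180] [-0.5  -0.01  2.39  1.33  0.28 -0.01] 183.9
[450, 50, 180] [ 0.15  0.02  2.29 -1.    0.28  2.8 ] 756.1
[470, 100, 130] [ 0.2   0.25  2.36  4.09  0.28 -2.21] 7.8
```

```bash
cat > wp.py <<'E'
from ik import *
def rows(q,tgt,n,tw=0):
    p,R=fk(q,P); dw=(np.array(tgt,float)-p)/n; s=q; L=[]
    for i in range(n):
        _,Rc=fk(s,P); Rn=R*Ro.from_euler("z",tw*i,degrees=True)
        d=np.round(Rn.inv().apply(dw)/1000,3); L.append(d.tolist()); s=row4(s,d,1000,30,12,1,1) if not tw else row5(s,d,tw)
    print(tgt,n,tw,L if tw else L[0],*info(s)); return s
def row5(q,dp,tw):
    p0,R0=fk(q,P); dw=R0.apply(np.array(dp)*1000); s=q.copy()
    for k in range(1,13):
        R=R0*Ro.from_euler("z",tw*k/12,degrees=True); J,pp,Rq=jac(s,1000)
        e=np.r_[pp-p0-dw*k/12,1000*(R.inv()*Rq).as_rotvec()]; s=np.clip(s-J.T@np.linalg.solve(J@J.T+900*np.eye(6),e),LO,HI)
    return s
E
python3 - <<'E'
from wp import *
q=np.array(bot.get_obs()["joint_positions"])
q=rows(q,[450,-250,260],17,10.59)
for t,n in (([480,-250,180],2),([500,-250,110],2),([510,-150,75],3),([500,-50,55],3),([470,70,50],3),([470,92,48],1),([535,88,48],4),([580,96,48],3),([565,148,48],3),([500,159,48],3),([470,100,48],3),([490,-20,48],3),([540,-92,60],3),([564,-92,40],2),([564,-92,24],2)): q=rows(q,t,n)
E
```

```text
[450, -250, 260] 17 10.59 [[-0.0, -0.017, 0.005], [-0.003, -0.017, 0.005], [-0.006, -0.016, 0.005], [-0.009, -0.015, 0.005], [-0.012, -0.013, 0.005], [-0.014, -0.01, 0.005], [-0.016, -0.008, 0.005], [-0.017, -0.005, 0.005], [-0.017, -0.001, 0.005], [-0.017, 0.002, 0.005], [-0.017, 0.005, 0.005], [-0.015, 0.008, 0.005], [-0.014, 0.011, 0.005], [-0.012, 0.013, 0.005], [-0.009, 0.015, 0.005], [-0.006, 0.016, 0.005], [-0.003, 0.017, 0.005]] [ 453. -252.  256.] [-0.98  0.04  2.07  0.88  0.7   0.15] tilt 41.8 az -0.13
[480, -250, 180] 2 0 [-0.015, -0.002, 0.037] [ 480. -251.  181.] [-0.91  0.21  2.14  1.17  0.53 -0.15] tilt 41.8 az -0.13
[500, -250, 110] 2 0 [-0.016, -0.001, 0.033] [ 500. -251.  111.] [-0.86  0.38  2.18  1.59  0.46 -0.59] tilt 41.8 az -0.13
[510, -150, 75] 3 0 [-0.01, -0.033, 0.008] [ 510. -151.   76.] [-0.63  0.44  2.32  2.26  0.42 -1.08] tilt 41.8 az -0.13
[500, -50, 55] 3 0 [-0.011, -0.033, 0.0] [501. -50.  56.] [-0.34  0.48  2.41  2.85  0.48 -1.43] tilt 41.7 az -0.13
[470, 70, 50] 3 0 [-0.014, -0.038, -0.009] [470.  70.  51.] [ 0.08  0.49  2.45  3.43  0.54 -1.62] tilt 
[... 465 characters left out ...]
 az -0.13
[500, 159, 48] 3 0 [-0.017, -0.0, -0.015] [499. 158.  47.] [ 0.35  0.53  2.28  3.91  0.46 -1.88] tilt 41.7 az -0.13
[470, 100, 48] 3 0 [-0.004, 0.021, -0.005] [470.  99.  49.] [ 0.19  0.5   2.42  3.58  0.52 -1.68] tilt 41.7 az -0.13
[490, -20, 48] 3 0 [0.01, 0.038, 0.008] [491. -19.  49.] [-0.24  0.5   2.45  3.    0.53 -1.5 ] tilt 41.7 az -0.13
[540, -92, 60] 3 0 [0.018, 0.021, 0.01] [540. -91.  61.] [-0.42  0.49  2.29  2.64  0.39 -1.28] tilt 41.7 az -0.13
[564, -92, 40] 2 0 [0.002, -0.001, 0.016] [565. -92.  40.] [-0.39  0.56  2.24  2.7   0.41 -1.33] tilt 41.7 az -0.13
[564, -92, 24] 2 0 [-0.006, 0.0, 0.006] [564. -92.  23.] [-0.39  0.61  2.25  2.75  0.46 -1.38] tilt 41.7 az -0.13
```

>>> jog_arm(dp=[[0,-0.017,0.005],[-0.003,-0.017,0.005],[-0.006,-0.016,0.005],[-0.009,-0.015,0.005],[-0.012,-0.013,0.005],[-0.014,-0.01,0.005],[-0.016,-0.008,0.005],[-0.017,-0.005,0.005],[-0.017,-0.001,0.005],[-0.017,0.002,0.005]], twist=[10.6,10.6,10.6,10.6,10.6,10.6,10.6,10.6,10.6,10.6])

```text
time: 23.12
tool_pos: [446.5, -128.7, 283.4]
tcp_rot: [2.438, -0.211, 1.195]
contact_force: [0.3, 0.6, -0.1]
grip_width: 50.0
finger_force: 0.0
```

>>> jog_arm(dp=[[-0.017,0.005,0.005],[-0.015,0.008,0.005],[-0.014,0.011,0.005],[-0.012,0.013,0.005],[-0.009,0.015,0.005],[-0.006,0.016,0.005],[-0.003,0.017,0.005]], twist=[10.6,10.6,10.6,10.6,10.6,10.6,9.4])

```text
time: 24.0
tool_pos: [451.0, -252.5, 255.1]
tcp_rot: [-3.122, -0.729, -0.164]
contact_force: [-0.6, -0.4, 0.2]
grip_width: 49.9
finger_force: 0.0
```

>>> jog_arm(dp=[[-0.015,-0.002,0.037],[-0.015,-0.002,0.037],[-0.016,-0.001,0.033],[-0.016,-0.001,0.033],[-0.01,-0.033,0.008],[-0.01,-0.033,0.008],[-0.01,-0.033,0.008],[-0.011,-0.033,0],[-0.011,-0.033,0],[-0.011,-0.033,0]], twist=[0,0,0,0,0,0,0,0,0,0])

```text
time: 25.25
tool_pos: [497.3, -49.3, 51.7]
tcp_rot: [-3.127, -0.73, -0.157]
contact_force: [0.4, 0.4, -0.5]
grip_width: 50.2
finger_force: 0.0
```

```bash
python3 - <<'E'
from wp import *
rep(); q=np.array(bot.get_obs()["joint_positions"])
q=rows(q,[465,98,52],4);q=rows(q,[535,88,50],4)
E
```

```text
t 25.25 p [497.3 -49.3  51.7] q [-0.341  0.491  2.427  2.86   0.512 -1.462] z_t [ 0.661 -0.09  -0.745] tilt 41.8 az -0.135 y_t [-0.146 -0.989 -0.011]
rw 285 zw -17
[465, 98, 52] 4 0 [-0.01, -0.035, -0.009] [464.  96.  53.] [ 0.18  0.48  2.44  3.57  0.52 -1.69] tilt 41.8 az -0.13
[535, 88, 50] 4 0 [0.013, -0.0, 0.012] [534.  86.  52.] [ 0.12  0.52  2.28  3.58  0.4  -1.77] tilt 41.8 az -0.13
```

>>> jog_arm(dp=[[-0.01,-0.035,-0.009],[-0.01,-0.035,-0.009],[-0.01,-0.035,-0.009],[-0.01,-0.037,-0.009],[0,0,0]], twist=[0,0,0,0,0])

```text
time: 25.88
tool_pos: [464.4, 101.7, 53.8]
tcp_rot: [-3.126, -0.73, -0.151]
contact_force: [0.5, -0.3, -0.7]
grip_width: 50.1
finger_force: 0.0
```

```bash
python3 - <<'E'
from wp import *
from h import *
import pickle
rep(); Pw=bot.camera_params("wrist"); im=bot.capture("wrist"); pickle.dump(Pw,open("w4.pkl","wb"))
cv2.imwrite("pics/w4.png",cv2.resize(im,(800,500)))
for l,z in [("handle_grip",68),("red_vial",70),("blue_vial",70),("pointer_tip",78)]:
    for r in bot.masks_of("wrist",l)[:1]:
        print(l,np.round(r["bbox"]),round(r["confidence"],2))
        if l=="handle_grip":
            b=(im[...,0].astype(int)>im[...,2]+60)&r["pixels"]; ys,xs=np.nonzero(b); print(b.sum(),xs.min(),xs.max(),ys.min(),ys.max())
            for z in(86,68): print(np.round(atz("wrist",xs.mean(),ys.mean(),z,Pw)))
print([np.round(__import__('h').proj("wrist",p)) for p in ([522.3,89.8,86],[510,92,38],[653.4,107.3,78],[606,99.5,70])])
E
```

```text
t 25.875 p [464.4 101.7  53.8] q [ 0.197  0.483  2.434  3.583  0.521 -1.696] z_t [ 0.661 -0.085 -0.745] tilt 41.8 az -0.127 y_t [-0.14  -0.99  -0.012]
rw 283 zw -15
handle_grip [317. 114. 132. 154.] 0.67
6071 263 373 38 184
[560.  85.  86.]
[578.  83.  68.]
red_vial [290.  65.  21.  26.] 0.65
blue_vial [349.  48.  21.  21.] 0.71
[array([310., 137.]), array([311., 190.]), array([267.,  18.]), array([283.,  65.])]
```

View pics/w4.png

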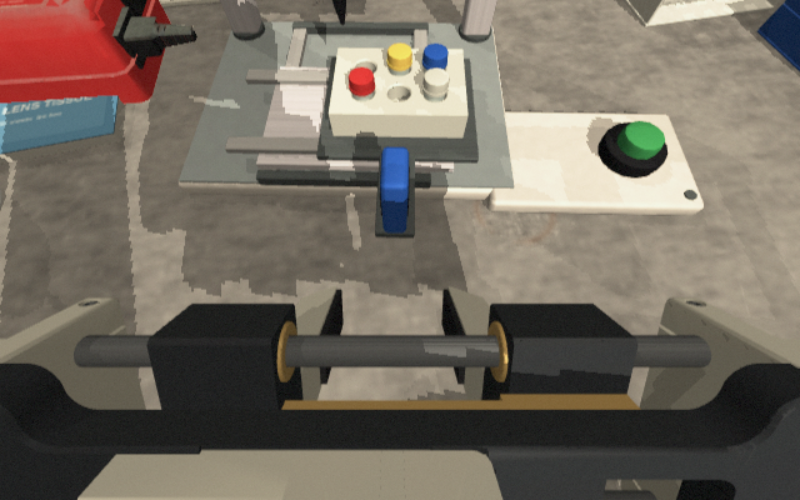

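The wrist view now looks in under the guard. In 800-px coordinates, the pointer tip is at (341,22), the red cap at (361,75), the blue cap at (435,49), the fin top at (396,166) and the key at (641,133).

```bash
python3 - <<'E'
from h import *
import pickle
P=pickle.load(open("w4.pkl","rb"))
X=np.array([.985,-.174]);Y=np.array([.174,.985]);O=np.array([662.3,105.7])
for n,u,v,z in [("ptr",341,22,78),("red",361,74,70),("blue",435,48,70),("yel",399.5,48,70),("whi",436,75,70),("fin",396,166,86),("key",641,132,28),("pfl",181,183,14),("pfr",513,186,14),("wfr",704,208,14)]:
    w=atz("wrist",u/1.25,v/1.25,z,P); d=w[:2]-O; print(n,np.round(w,1),"rd",np.round([d@X,d@Y],1))
E
```

```text
ptr [652.1 108.6  78. ] rd [-10.6   1.1]
red [611.1 100.3  70. ] rd [-49.5 -14.2]
blue [628.   49.4  70. ] rd [-24.  -61.4]
yel [631.7  72.6  70. ] rd [-24.4 -37.9]
whi [602.8  53.7  70. ] rd [-49.5 -61.5]
fin [524.   90.7  86. ] rd [-133.6  -38.8]
key [572.7 -95.5  28. ] rd [ -53.3 -213.7]
pfl [588.2 240.3  14. ] rd [-96.4 119.7]
pfr [549.8   2.   14. ] rd [ -92.8 -121.7]
wfr [ 512.6 -122.7   14. ] rd [-107.7 -251. ]
```

```bash
python3 - <<'E'
from wp import *
q=np.array(bot.get_obs()["joint_positions"]); q=rows(q,[536.6,89,48],5); rows(q,[536.6+40.8,89+8.3,48],4)
E
```

```text
[536.6, 89, 48] 5 0 [0.01, -0.001, 0.01] [535.  91.  50.] [ 0.13  0.53  2.27  3.6   0.41 -1.78] tilt 41.8 az -0.14
[577.4, 97.3, 48] 4 0 [0.007, -0.003, 0.007] [576.  97.  48.] [ 0.13  0.56  2.17  3.69  0.35 -1.87] tilt 41.8 az -0.14
```

>>> jog_arm(dp=[[0.0102,0.0006,0.0106],[0.0102,0.0006,0.0106],[0.0102,0.0006,0.0106],[0.0102,0.0006,0.0106],[0.0102,0.0006,0.0106],[0,0,0]], twist=[0,0,0,0,0,0])

```text
time: 26.88
tool_pos: [537.8, 84.3, 48.3]
tcp_rot: [-3.126, -0.73, -0.158]
contact_force: [0.2, 1.0, 0.3]
grip_width: 49.9
finger_force: 0.0
```

>>> jog_arm(dp=[[0,0,0],[0,0,0],[0,0,0],[0,0,0]], twist=[0,0,0,0], jaw=0.0)

```text
time: 27.38
tool_pos: [537.0, 88.7, 48.3]
tcp_rot: [-3.128, -0.728, -0.144]
contact_force: [5.7, 48.9, -2.8]
grip_width: 14.5
finger_force: 24.6
```

```bash
python3 - <<'E'
from h import *
o=rep(); print(o["grip_width"],o["finger_force"],o["contact_force"]); print(tool([40.8,8.3,0],o)); print(tool([10,0,0],o),tool([0,10,0],o),tool([0,0,10],o))
E
```

```text
t 27.375 p [537.   88.7  48.3] q [ 0.115  0.531  2.274  3.55   0.408 -1.753] z_t [ 0.661 -0.082 -0.746] tilt 41.7 az -0.123 y_t [-0.135 -0.991 -0.01 ]
rw 343 zw -13
14.504862152996356 24.62115168571472 [ 5.66187392 48.91861204 -2.79796285]
[ 29.2 -13.7  26.3]
[ 7.4 -1.3  6.6] [-1.1 -9.9 -0.8] [ 6.7 -0.1 -7.5]
```

>>> jog_arm(dp=[[0,-0.005,0],[0.0047,-0.0021,0.0042],[0.0047,-0.0021,0.0042],[0.0047,-0.0021,0.0042],[0.0047,-0.0021,0.0042],[0.0047,-0.0021,0.0042],[0.0047,-0.0022,0.0042],[0,0,0],[0,0,0]], twist=[0,0,0,0,0,0,0,0,0])

```text
time: 28.5
tool_pos: [577.1, 96.7, 48.3]
tcp_rot: [-3.126, -0.73, -0.157]
contact_force: [3.3, -0.9, -4.3]
grip_width: 14.2
finger_force: 30.0
```

```bash
python3 - <<'E'
from h import *
import pickle
o=rep(); print(o["grip_width"],o["contact_force"])
Pw=bot.camera_params("wrist"); im=bot.capture("wrist"); pickle.dump(Pw,open("w5.pkl","wb"))
cv2.imwrite("pics/w5.png",cv2.resize(im[0:180,160:480],(800,450),interpolation=cv2.INTER_CUBIC))
E
```

```text
t 28.5 p [577.1  96.7  48.3] q [ 0.13   0.561  2.165  3.685  0.343 -1.872] z_t [ 0.661 -0.089 -0.745] tilt 41.8 az -0.134 y_t [-0.146 -0.989 -0.011]
rw 383 zw -8
14.157905866896433 [ 3.33381634 -0.88740525 -4.31194922]
```

View pics/w5.png

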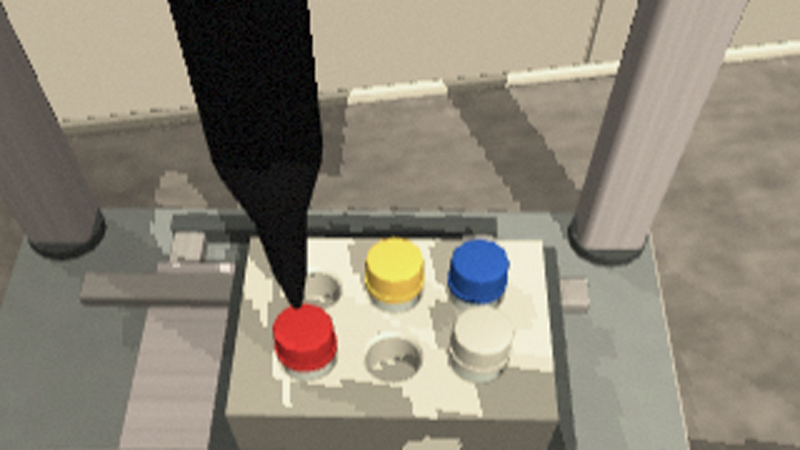

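The pointer tip is at crop (297,306) and the red cap's top centre is near (304,328).

```bash
python3 - <<'E'
from h import *
import pickle
P=pickle.load(open("w5.pkl","rb"))
X=np.array([.985,-.174]);Y=np.array([.174,.985]);O=np.array([662.3,105.7])
for n,u,v,z in [("ptr",297,305,78),("red",303.5,328,70),("redL",273,334,70),("redR",334,330,70),("blue",479,262,70),("yel",394.5,262,70),("whi",483,331,70)]:
    w=atz("wrist",160+u/2.5,v/2.5,z,P); d=w[:2]-O; print(n,np.round(w,1),"rd",np.round([d@X,d@Y],1))
E
```

```text
ptr [650.9 107.6  78. ] rd [-11.6  -0.1]
red [649.9 107.   70. ] rd [-12.5  -0.9]
redL [649.2 115.1  70. ] rd [-14.6   7. ]
redR [648.   99.1  70. ] rd [-13.  -9.]
blue [664.9  56.7  70. ] rd [ 11.1 -47.8]
yel [668.6  79.8  70. ] rd [ 10.7 -24.4]
whi [641.6  60.5  70. ] rd [-12.6 -48.1]
```

```bash
python3 - <<'E'
from wp import *
import h, pickle
a=pickle.load(open("w3.pkl","rb"));b=pickle.load(open("w4.pkl","rb"))
c1,d1=h.ray("wrist",363,184.8,a);c2,d2=h.ray("wrist",512.8,106,b)
s=np.linalg.lstsq(np.c_[d1,-d2],c2-c1,rcond=None)[0]; print("key",c1+d1*s[0],c2+d2*s[1])
q=np.array(bot.get_obs()["joint_positions"])
for t,n in (([502,109,48],4),([490,-30,50],4),([530,-95,60],3),([574,-95,60],2),([574,-95,40],2)): q=rows(q,t,n)
E
```

```text
key [562.95954174 -90.13558489  33.06973732] [567.03009491 -88.47637798  34.58423957]
[502, 109, 48] 4 0 [-0.014, -0.0, -0.013] [501. 108.  50.] [ 0.2   0.51  2.34  3.65  0.46 -1.76] tilt 41.8 az -0.13
[490, -30, 50] 4 0 [0.002, 0.034, 0.001] [490. -28.  51.] [-0.27  0.49  2.45  2.96  0.53 -1.5 ] tilt 41.8 az -0.13
[530, -95, 60] 3 0 [0.014, 0.02, 0.008] [528. -94.  60.] [-0.44  0.48  2.33  2.63  0.42 -1.31] tilt 41.8 az -0.13
[574, -95, 60] 2 0 [0.017, -0.003, 0.015] [574. -95.  60.] [-0.39  0.52  2.21  2.61  0.34 -1.24] tilt 41.8 az -0.13
[574, -95, 40] 2 0 [-0.007, 0.0, 0.008] [574. -94.  39.] [-0.39  0.57  2.22  2.7   0.4  -1.33] tilt 41.8 az -0.13
```

>>> jog_arm(dp=[[0,0,0],[0,0,0],[0,0,0]], twist=[0,0,0], jaw=0.045)

```text
time: 28.92
tool_pos: [576.6, 96.7, 48.5]
tcp_rot: [-3.126, -0.729, -0.157]
contact_force: [-0.8, -0.2, 0.5]
grip_width: 39.7
finger_force: 0.0
```

>>> jog_arm(dp=[[-0.014,0,-0.0125],[-0.014,0,-0.0125],[-0.014,0,-0.0125],[-0.014,0,-0.0125],[0.002,0.034,0.001],[0.002,0.034,0.001],[0.002,0.034,0.001],[0.002,0.034,0.001]], twist=[0,0,0,0,0,0,0,0])

```text
time: 29.92
tool_pos: [491.0, -29.1, 49.3]
tcp_rot: [-3.126, -0.73, -0.157]
contact_force: [0.7, -0.8, -0.4]
grip_width: 44.9
finger_force: 0.0
```

>>> jog_arm(dp=[[0.014,0.02,0.008],[0.014,0.02,0.008],[0.014,0.02,0.008],[0.016,-0.003,0.014],[0.016,-0.003,0.014],[0,0,0]], twist=[0,0,0,0,0,0], jaw=0.0)

```text
time: 30.68
tool_pos: [573.0, -95.0, 59.6]
tcp_rot: [-3.127, -0.731, -0.156]
contact_force: [0.5, 0.5, -0.7]
grip_width: 0.7
finger_force: 0.0
```

```bash
python3 - <<'E'
from h import *
import pickle
o=rep(); print(tool([571-o["tool_pos"][0],-92-o["tool_pos"][1],0],o),tool([0,0,-10],o))
Pw=bot.camera_params("wrist"); im=bot.capture("wrist"); pickle.dump(Pw,open("w6.pkl","wb"))
g=(im[...,1].astype(int)>im[...,2]+50)&(im[...,1].astype(int)>im[...,0]+40); ys,xs=np.nonzero(g); print(g.sum(),xs.min(),xs.max(),ys.min(),ys.max(),np.median(xs),np.median(ys))
for z in (28,33): print(atz("wrist",np.median(xs),np.median(ys),z,Pw))
cv2.imwrite("pics/w6.png",cv2.resize(im,(800,500)))
E
```

```text
t 30.675 p [573.  -95.   59.6] q [-0.391  0.518  2.21   2.617  0.345 -1.248] z_t [ 0.662 -0.089 -0.744] tilt 41.9 az -0.134 y_t [-0.146 -0.989 -0.011]
rw 366 zw 1
[-1.8 -2.7 -1.6] [-6.7  0.1  7.4]
10225 0 639 4 318 476.0 94.0
[ 704.28169837 -271.33849819   28.        ]
[ 699.84585321 -266.83111205   33.        ]
```

View pics/w6.png

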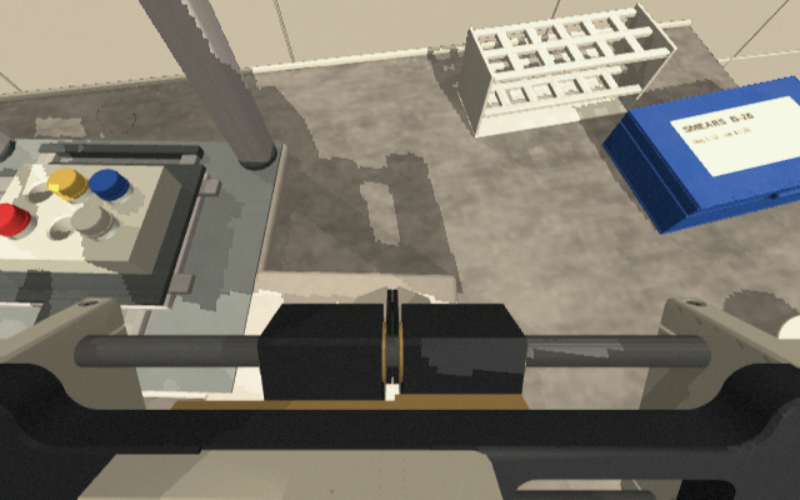

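>>> jog_arm(dp=[[-0.004,-0.0025,0.0045],[-0.004,0,0.0045],[-0.004,0,0.0045],[-0.0027,0,0.003],[0,0,0]], twist=[0,0,0,0,0])

```text
time: 31.35
tool_pos: [572.0, -92.2, 36.7]
tcp_rot: [-3.126, -0.729, -0.158]
contact_force: [-3.2, 1.5, 3.6]
grip_width: 0.4
finger_force: 1.9
```

>>> jog_arm(dp=[[-0.0014,0,0.0015],[-0.0014,0,0.0015],[0,0,0]], twist=[0,0,0])

```text
time: 31.72
tool_pos: [572.5, -92.2, 35.1]
tcp_rot: [-3.126, -0.734, -0.158]
contact_force: [-15.6, 1.5, 24.4]
grip_width: 0.5
finger_force: 12.4
```

>>> jog_arm(dp=[[0.0035,0,-0.0039],[0.006,0,-0.0067],[0.008,0,-0.0089],[-0.016,0.003,-0.014],[-0.016,0.003,-0.014],[-0.014,-0.02,-0.008],[-0.014,-0.02,-0.008],[-0.014,-0.02,-0.008]], twist=[0,0,0,0,0,0,0,0])

```text
time: 32.72
tool_pos: [491.2, -25.4, 49.3]
tcp_rot: [-3.126, -0.73, -0.158]
contact_force: [0.5, 0.4, -0.6]
grip_width: 0.5
finger_force: 0.0
```

>>> jog_arm(dp=[[-0.002,-0.034,-0.001],[-0.002,-0.034,-0.001],[-0.002,-0.034,-0.001],[-0.002,-0.034,-0.001],[0,0,0]], twist=[0,0,0,0,0], jaw=0.045)

```text
time: 33.35
tool_pos: [503.3, 112.7, 48.8]
tcp_rot: [-3.125, -0.73, -0.154]
contact_force: [0.1, -1.1, 0.3]
grip_width: 43.4
finger_force: 0.0
```

```bash
python3 - <<'E'
from h import *
import pickle
o=rep(); print(tool(np.array([577,97,48.3])-o["tool_pos"],o))
E
```

```text
t 33.35 p [503.3 112.7  48.8] q [ 0.208  0.518  2.332  3.658  0.464 -1.766] z_t [ 0.662 -0.086 -0.745] tilt 41.9 az -0.129 y_t [-0.142 -0.99  -0.013]
rw 321 zw -16
[55.7  5.  50.5]
```

>>> jog_arm(dp=[[0.0139,0.0012,0.0126],[0.0139,0.0012,0.0126],[0.0139,0.0012,0.0126],[0.0139,0.0012,0.0126],[0,0,0]], twist=[0,0,0,0,0])

```text
time: 33.98
tool_pos: [577.3, 92.8, 48.1]
tcp_rot: [-3.126, -0.73, -0.16]
contact_force: [0.2, 0.4, 0.3]
grip_width: 44.9
finger_force: 0.0
```

>>> jog_arm(dp=[[0,0,0],[0,0,0],[0,0,0],[0,0,0]], twist=[0,0,0,0], jaw=0.0)

```text
time: 34.48
tool_pos: [575.8, 94.7, 47.7]
tcp_rot: [-3.126, -0.729, -0.156]
contact_force: [-0.8, 2.4, 0.4]
grip_width: 14.1
finger_force: 30.0
```

>>> jog_arm(dp=[[-0.0021,-0.0067,-0.0018],[-0.0021,-0.0067,-0.0018],[-0.0021,-0.0067,-0.0018],[-0.0021,-0.0067,-0.0018],[-0.0021,-0.0067,-0.0018],[-0.0021,-0.0067,-0.0018],[-0.0021,-0.0067,-0.0018],[-0.0021,-0.0067,-0.0018],[0,0,0],[0,0,0]], twist=[0,0,0,0,0,0,0,0,0,0])

```text
time: 35.72
tool_pos: [561.8, 151.6, 47.8]
tcp_rot: [-3.126, -0.728, -0.155]
contact_force: [-1.9, 2.3, -1.1]
grip_width: 14.5
finger_force: 30.0
```

```bash
python3 - <<'E'
from h import *
import pickle
o=rep(); print(o["grip_width"],o["contact_force"])
Pw=bot.camera_params("wrist"); im=bot.capture("wrist"); pickle.dump(Pw,open("w7.pkl","wb")); u,v=proj("wrist",[651,108,78]);print(u,v)
x0,y0=int(u)-120,max(0,int(v)-90); print(x0,y0)
cv2.imwrite("pics/w7.png",cv2.resize(im[y0:y0+150,x0:x0+240],(800,500),interpolation=cv2.INTER_CUBIC))
E
```

```text
t 35.725 p [561.8 151.6  47.8] q [ 0.277  0.567  2.146  3.964  0.369 -2.028] z_t [ 0.66  -0.087 -0.746] tilt 41.7 az -0.132 y_t [-0.144 -0.989 -0.012]
rw 390 zw -7
14.493067340446178 [-1.85384129  2.25952916 -1.09379383]
357.82173655813733 93.09106994620497
237 3
```

View pics/w7.png

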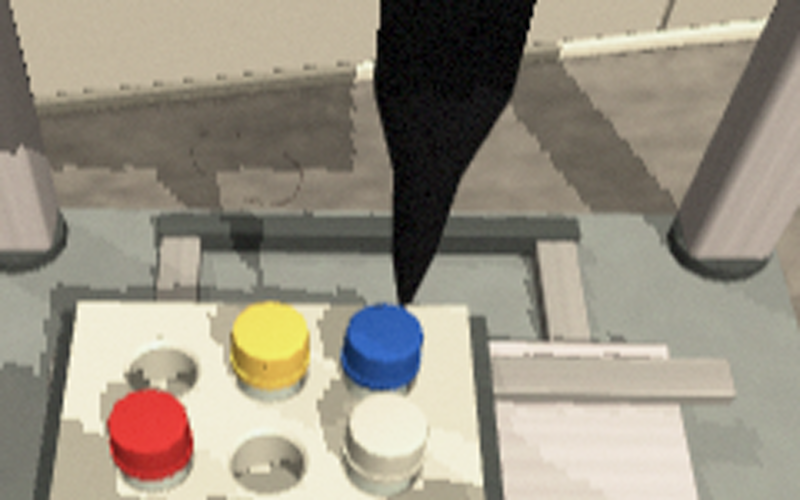

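The pointer tip is at crop (404,304) and the blue cap's top centre at (385,331), so the carrier has gone slightly too far left.

```bash
python3 - <<'E'
from h import *
import pickle
P=pickle.load(open("w7.pkl","rb"))
X=np.array([.985,-.174]);Y=np.array([.174,.985]);O=np.array([662.3,105.7]);W={}
for n,u,v,z in [("ptr",404,304,78),("blue",385,331,70),("yel",271,330,70),("whi",388,424,70),("red",151,420,70)]:
    w=atz("wrist",237+u/3.3333,3+v/3.3333,z,P); d=w[:2]-O; W[n]=w; print(n,np.round(w,1),"rd",np.round([d@X,d@Y],1))
m=np.array([(W[k][:2]-O)@np.c_[X,Y]+np.array(o) for k,o in dict(blue=(0,0),yel=(0,-24),whi=(24,0),red=(24,-48)).items()]).mean(0);print("blue by all",m)
d=W["ptr"][:2]-O-(m[0]*X+m[1]*Y);print(d,tool([d[0],d[1],0]))
E
```

```text
ptr [650.  108.1  78. ] rd [-12.5   0.3]
blue [651.1 110.8  70. ] rd [-11.9   3.1]
yel [655.  134.2  70. ] rd [-12.1  26.8]
whi [627.5 115.1  70. ] rd [-35.9   3.2]
red [635.6 161.2  70. ] rd [-35.9  50. ]
blue by all [-11.96847739   2.77085243]
[-0.96089116 -2.37296171] [-0.4  2.5 -0.4]
```

>>> jog_arm(dp=[[-0.0002,0.0015,-0.0002],[-0.0002,0.0014,-0.0002],[0,0,0],[0,0,0]], twist=[0,0,0,0])

```text
time: 36.28
tool_pos: [561.1, 147.6, 47.8]
tcp_rot: [-3.126, -0.729, -0.158]
contact_force: [-1.7, 2.7, -2.4]
grip_width: 14.0
finger_force: 30.0
```

>>> jog_arm(dp=[[0,0,0],[0,0,0],[0,0,0]], twist=[0,0,0], jaw=0.045)

```text
time: 36.65
tool_pos: [561.7, 147.7, 48.4]
tcp_rot: [-3.126, -0.73, -0.158]
contact_force: [-0.1, -0.2, -0.8]
grip_width: 39.5
finger_force: 0.0
```

```bash
python3 - <<'E'
from wp import *
import h,cv2,pickle
from h import atz
o=rep(); q=np.array(o["joint_positions"])
def blue(im,P):
    i=im.astype(int); b=((i[...,0]>i[...,2]+60)&(i[...,0]>i[...,1]+40)).astype(np.uint8)
    n,l,st,c=cv2.connectedComponentsWithStats(b); 
    for k in range(1,n):
        if st[k,4]>60: w=atz("wrist",*c[k],66,P); print(st[k].tolist(),np.round(c[k],1),np.round(w[:2],1))
Pw=bot.camera_params("wrist"); im=bot.capture("wrist"); cv2.imwrite("pics/w8.png",im); print("now");blue(im,Pw)
w7=cv2.imread("pics/w7.png"); s=cv2.resize(w7,(240,150),interpolation=cv2.INTER_AREA); f=np.zeros((400,640,3),np.uint8); f[3:153,237:477]=s; print("before"); blue(f,pickle.load(open("w7.pkl","rb")))
for t,n in (([492,155,48],4),([490,60,48],3),([490,-30,50],3),([530,-95,60],3),([573,-92.5,60],2)): q=rows(q,t,n)
E
```

```text
t 36.65 p [561.7 147.7  48.4] q [ 0.269  0.566  2.151  3.947  0.372 -2.016] z_t [ 0.661 -0.089 -0.745] tilt 41.9 az -0.135 y_t [-0.147 -0.989 -0.012]
rw 388 zw -8
now
[339, 96, 24, 25, 480] [351.4 108.2] [650.1 107.1]
[299, 224, 29, 44, 1171] [313.2 246.2] [555.8 148.3]
before
[340, 94, 24, 26, 479] [351.7 106.8] [650.8 111. ]
[492, 155, 48] 4 0 [-0.013, 0.001, -0.012] [491. 154.  50.] [ 0.35  0.52  2.3   3.89  0.47 -1.88] tilt 41.9 az -0.13
[490, 60, 48] 3 0 [0.003, 0.031, 0.003] [490.  60.  48.] [ 0.05  0.51  2.41  3.39  0.51 -1.63] tilt 41.8 az -0.13
[490, -30, 50] 3 0 [0.004, 0.03, 0.002] [490. -30.  50.] [-0.28  0.49  2.45  2.95  0.54 -1.5 ] tilt 41.8 az -0.14
[530, -95, 60] 3 0 [0.015, 0.019, 0.008] [530. -94.  62.] [-0.44  0.48  2.32  2.63  0.41 -1.3 ] tilt 41.8 az -0.14
[573, -92.5, 60] 2 0 [0.015, -0.004, 0.015] [573. -92.  59.] [-0.38  0.52  2.21  2.64  0.34 -1.26] tilt 41.8 az -0.14
```

>>> jog_arm(dp=[[-0.013,0.001,-0.0115],[-0.013,0.001,-0.0115],[-0.013,0.001,-0.0115],[-0.013,0.001,-0.0115],[0.003,0.031,0.003],[0.003,0.031,0.003],[0.003,0.031,0.003],[0.004,0.03,0.002],[0.004,0.03,0.002],[0.004,0.03,0.002]], twist=[0,0,0,0,0,0,0,0,0,0])

```text
time: 37.95
tool_pos: [490.3, -31.3, 48.4]
tcp_rot: [-3.126, -0.73, -0.157]
contact_force: [0.8, -0.3, 0.1]
grip_width: 45.0
finger_force: 0.0
```

>>> jog_arm(dp=[[0.0145,0.0195,0.008],[0.0145,0.0195,0.008],[0.0145,0.0195,0.008],[0.016,-0.004,0.014],[0.016,-0.004,0.014],[0,0,0]], twist=[0,0,0,0,0,0], jaw=0.0)

```text
time: 38.7
tool_pos: [574.0, -93.7, 59.6]
tcp_rot: [-3.126, -0.731, -0.156]
contact_force: [-0.8, 0.9, -0.9]
grip_width: 0.4
finger_force: 0.0
```

```bash
python3 - <<'E'
from h import *
o=rep(); print(tool(np.array([572,-92.2,36.7])-o["tool_pos"],o))
E
```

```text
t 38.7 p [574.  -93.7  59.6] q [-0.387  0.519  2.208  2.62   0.343 -1.248] z_t [ 0.662 -0.089 -0.744] tilt 41.9 az -0.133 y_t [-0.145 -0.989 -0.012]
rw 367 zw 1
[-16.9  -1.   15.6]
```

>>> jog_arm(dp=[[-0.0056,-0.001,0.0052],[-0.0056,0,0.0052],[-0.0056,0,0.0052],[-0.0014,0,0.0015],[-0.0014,0,0.0015],[0,0,0]], twist=[0,0,0,0,0,0])

```text
time: 39.45
tool_pos: [571.4, -92.4, 34.9]
tcp_rot: [-3.126, -0.735, -0.157]
contact_force: [-16.6, 2.9, 29.3]
grip_width: 0.1
finger_force: 14.7
```

Fully down. Back to the handle next, to park the carrier.

>>> jog_arm(dp=[[0.0035,0,-0.0039],[0.006,0,-0.0067],[0.008,0,-0.0089],[-0.016,0.004,-0.014],[-0.016,0.004,-0.014],[-0.0145,-0.0195,-0.008],[-0.0145,-0.0195,-0.008],[-0.0145,-0.0195,-0.008],[-0.004,-0.03,-0.002],[-0.004,-0.03,-0.002]], twist=[0,0,0,0,0,0,0,0,0,0])

```text
time: 40.7
tool_pos: [488.4, 31.8, 45.6]
tcp_rot: [-3.126, -0.728, -0.159]
contact_force: [0.0, -0.3, -0.4]
grip_width: 0.6
finger_force: 0.0
```

>>> jog_arm(dp=[[-0.004,-0.03,-0.002],[-0.003,-0.031,-0.003],[-0.003,-0.031,-0.003],[-0.003,-0.031,-0.003],[0,0,0]], twist=[0,0,0,0,0], jaw=0.045)

```text
time: 41.32
tool_pos: [490.1, 157.5, 46.9]
tcp_rot: [-3.125, -0.73, -0.155]
contact_force: [-0.3, -0.3, 0.1]
grip_width: 43.6
finger_force: 0.0
```

```bash
python3 - <<'E'
from h import *
o=rep(); print(tool(np.array([562,148.5,48.2])-o["tool_pos"],o))
E
```

```text
t 41.325 p [490.1 157.5  46.9] q [ 0.354  0.529  2.304  3.887  0.475 -1.866] z_t [ 0.661 -0.086 -0.745] tilt 41.8 az -0.13 y_t [-0.143 -0.99  -0.012]
rw 332 zw -16
[54.9 -1.4 47.4]
```

>>> jog_arm(dp=[[0.0137,-0.0008,0.0118],[0.0137,-0.0008,0.0118],[0.0137,-0.0008,0.0118],[0.0137,-0.0008,0.0118],[0,0,0]], twist=[0,0,0,0,0])

```text
time: 41.95
tool_pos: [562.7, 146.5, 48.2]
tcp_rot: [-3.126, -0.73, -0.16]
contact_force: [-0.0, -0.2, -0.1]
grip_width: 45.2
finger_force: 0.0
```

>>> jog_arm(dp=[[0,0,0],[0,0,0],[0,0,0],[0,0,0]], twist=[0,0,0,0], jaw=0.0)

```text
time: 42.45
tool_pos: [561.6, 147.9, 48.1]
tcp_rot: [-3.127, -0.729, -0.157]
contact_force: [-1.6, 0.8, 1.7]
grip_width: 14.4
finger_force: 30.0
```

```bash
python3 - <<'E'
from h import *
o=rep(); print(tool(np.array([537,88.7,48.3])-o["tool_pos"],o), tool([-.985*4-.174*4,.174*4-.985*4,0],o))
E
```

```text
t 42.45 p [561.6 147.9  48.1] q [ 0.269  0.566  2.15   3.951  0.37  -2.019] z_t [ 0.66  -0.089 -0.746] tilt 41.8 az -0.135 y_t [-0.147 -0.989 -0.011]
rw 388 zw -7
[-11.1  62.2 -11.1] [-3.   3.9 -2.8]
```

>>> jog_arm(dp=[[-0.0014,0.0078,-0.0014],[-0.0014,0.0078,-0.0014],[-0.0014,0.0078,-0.0014],[-0.0014,0.0078,-0.0014],[-0.0014,0.0078,-0.0014],[-0.0014,0.0078,-0.0014],[-0.0014,0.0078,-0.0014],[-0.0014,0.0078,-0.0014],[0,0,0]], twist=[0,0,0,0,0,0,0,0,0])

```text
time: 43.58
tool_pos: [537.4, 89.7, 48.2]
tcp_rot: [-3.127, -0.729, -0.153]
contact_force: [3.6, 9.3, -2.7]
grip_width: 14.4
finger_force: 30.0
```

>>> jog_arm(dp=[[-0.0015,0.001,-0.0014],[-0.0015,0.001,-0.0014],[0,0,0]], twist=[0,0,0])

```text
time: 43.95
tool_pos: [536.6, 89.6, 48.5]
tcp_rot: [-3.126, -0.732, -0.151]
contact_force: [26.7, 16.7, -24.9]
grip_width: 15.0
finger_force: 29.9
```

>>> jog_arm(dp=[[0,0,0],[0,0,0],[0,0,0],[0,0,0]], twist=[0,0,0,0], jaw=0.045)

```text
time: 44.45
tool_pos: [532.7, 86.9, 48.5]
tcp_rot: [-3.126, -0.729, -0.158]
contact_force: [0.1, -0.5, 0.9]
grip_width: 44.4
finger_force: 0.0
```

>>> jog_arm(dp=[[-0.0135,0,-0.0125],[-0.0135,0,-0.0125],[-0.0135,0,-0.0125],[-0.0135,0,-0.0125],[0,0,0]], twist=[0,0,0,0,0])

```text
time: 45.08
tool_pos: [459.0, 97.9, 49.5]
tcp_rot: [-3.127, -0.728, -0.156]
contact_force: [1.0, 1.0, -0.5]
grip_width: 44.9
finger_force: 0.0
```

```bash
python3 - <<'E'
from h import *
import pickle
o=rep(); Pw=bot.camera_params("wrist"); im=bot.capture("wrist"); cv2.imwrite("pics/w9.png",im)
w4=cv2.resize(cv2.imread("pics/w4.png"),(640,400),interpolation=cv2.INTER_AREA)
def comps(im,P):
    i=im.astype(int); B,G,R=i[...,0],i[...,1],i[...,2]
    for n,m,z in (("blue",(B>R+60)&(B>G+40),66),("red",(R>G+90)&(R>B+90),66),("yel",(R>B+80)&(G>B+70)&(R>150),66),("green",(G>R+50)&(G>B+40),28)):
        k,l,st,c=cv2.connectedComponentsWithStats(m.astype(np.uint8))
        for j in range(1,k):
            if 60<st[j,4]<2500:
                w=atz("wrist",*c[j],z,P)
                if 480<w[0]<700 and -130<w[1]<200: print(n,st[j,4],np.round(w[:2],1),end="; ")
    print()
comps(w4,pickle.load(open("w4.pkl","rb"))); comps(im,Pw)
for l in ("white_vial",): 
    for r in bot.find_in("wrist",l)[:1]: print(l,r["confidence"],np.round(atz("wrist",*r["bbox"][:2],62,Pw)))
E
```

```text
t 45.075 p [459.   97.9  49.5] q [ 0.192  0.495  2.451  3.565  0.545 -1.675] z_t [ 0.659 -0.089 -0.747] tilt 41.7 az -0.134 y_t [-0.146 -0.989 -0.011]
rw 276 zw -20
blue 324 [625.8  49.3]; blue 911 [534.3  90.1]; red 390 [609.7 100.7]; yel 357 [629.   72.9]; green 721 [566.1 -94.5]; 
blue 329 [625.8  49.2]; blue 1095 [532.2  90.8]; red 401 [609.5 100.7]; yel 367 [628.8  72.8]; green 729 [566.  -94.5]; 
white_vial 0.95 [602.  53.  62.]
```

```bash
python3 -c "
from plant import bot
print(bot.close_job())"
```

```text
the job is handed in; nothing more can be done
None
```

The job is handed in at about 45 s of arm time: I took the red reading, then the blue, with red about 1 mm and blue about 1.5 mm off the pointer by the camera. The key was pressed to its stop each time, and the carrier is back against both stops with all four vials seen in their wells. The red, blue and yellow caps were within about 0.2 mm of where they began.

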